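# Change over two lens blanks and kit the optical stack

## Robot

A 6-joint arm with a two-finger parallel gripper is mounted at the origin on the work surface. World frame = base frame: x ahead of the robot, y to its left, z up, the work surface at z = 0. Lengths are in m, angles in rad, forces in N, time in s.
With the tool pointing down it reaches from about 0.35 to 0.925 m from the base axis. Payload 6.4 kg.
Tool frame: the origin (TCP) lies on the centre line of the jaws, within the pads' length; the fingertips stand tip_reach ahead of it and the grasp point (between the pads) lies 2 mm behind it (tip_reach is the distance from the TCP to the fingertips, in m); z points along the fingers, y is the direction in which the jaws open and shut (so a half turn about z gives the same grasp; the last joint's range is limited). The gripper opens to 85 mm and grips with 20 to 120 N. Pads are 22 mm wide; open, the fingers measure 114 mm over their backs; the gripper's body (76 mm by 85 mm) begins 54 mm behind the grasp point. The pads swing forward as they close: fully open they stand 13 mm farther back than shut.
Start: joints at [1.041, 0.245, 1.558, -0, 1.339, -0.174], TCP at [0.226, 0.609, 0.248] pointing down, gripper open.
Joint ranges: [-3.13, 3.13], [-1.02, 2.26], [0.13, 2.54], [-0.95, 4.09], [0.21, 2.88], [-2.74, 2.74]. Speed limits (rad/s): [2.57, 2.57, 3.14, 3.14, 3.14, 3.14].

## Interface

Orientations are given as a unit quaternion [x, y, z, w].
In Python, from rig import read_state, capture, job_done, tip_reach gives the robot as it stands.
- The arm moves only by the tool move_arm, never from a script. Its argument "targets" is text: rows parted by semicolons, each of 4 numbers parted by spaces: the shift along the tool's x, y, z in units of 25 mm (1.0 is 25 mm), then the turn about the tool's z in units of 6 degrees (1.0 is 6 degrees). A call has 1 to 20 rows; each row shifts and turns the pose as measured when the row begins, along the tool's axes as they then stand; what a row does not reach is not made up. A row lasts 1/8 s, in which the tool goes at most 62.5 mm and 10.7 degrees, less where a joint would pass 70% of its speed; a pose out of reach is approached as far as the arm can. A call is refused whole if a number of a shift passes 1 or a number of a turn 1, either way. A call with a gripper value outside its range is refused whole. "grip" is the finger opening in mm, from 0 to 85.4, set as the call begins (left out, the last holds). The fingers move at their own pace and stop on an object; "newtons" is the grip in N (left out, the last holds). Time passes only in rows, so rows that do not move let the fingers close. It gives the time, the measured TCP pose, the force and the opening at its end, in the units of the state.
- read_state(): the state, without advancing time (a new reading comes with each control period).
- capture(name): name is "side" or "top"; returns a dict with "image" (480x640x3 uint8, red, green, blue), "fx", "fy", "cx", "cy" (pixels), "dist_coeffs" ([k1, k2, p1, p2, k3] as OpenCV has them; the pictures are not rectified), "world_from_camera" (4x4, takes a point from camera to world coordinates). Camera axes: x right, y down, z forward; pixel columns grow to the right and rows downward; lengths in m; the calibration is good to about 2 mm. A picture is of the moment at which its call begins. There is no depth.
- job_done(): hands the job in, once; it reports no verdict.
The state is a dict: "time_s": time; "qpos": joint angles; "joint_vel": joint speeds; "tau": joint torques, N m; "position": TCP position; "ee_rot": TCP orientation; "ft_force": force on the tool from outside, world axes, zero at the start; "wrist_torque": the same for the moment, N m; "finger_gap": opening from 0.0 (shut) to 1.0 (fully open).
Only numpy, scipy, OpenCV 4.12 (cv2) and the standard library are available. Lean on these libraries where they do the work, as an engineer would, in place of code of your own. Each camera call takes 0.05 s, during which the arm holds its last target. There are 200 camera calls.

## Task

The two lens blanks have been loaded into each other's holders: change them over, resting one of them on the grey pad (and letting go of it) on the way, so that the amber blank ends in the low yellow holder and the blue blank in the tall blue holder. In the blue holder build the stack in this order: first the white spacer at the bottom, then the blue lens blank, then the black retaining ring on top, every part flat, fully down between the rods and released. Set the glass blanks down rather than dropping them, never put them on the bare bench, and do not disturb the orange bin, the white bottle or the screwdriver.

Things in the scene. Friction and masses are not known exactly. Their poses are not given: they have to be found in the camera images.
- blue_holder: Tall holder: blue round base 74 mm across, 8 mm thick (parts stand on it), four upright steel rods with tops at 52 mm. Holds the amber blank at the start. Rods 8 mm thick, conical 6 mm tips, axes 29.5 mm from the centre at 40, 140, 220, 320 deg from its x axis (2.5 mm play): finger gaps on its +y and -y sides. Origin: centre of underside. Fixed; yaw varies.
- yellow_holder: Low holder: yellow round base 74 mm across, 8 mm thick (parts stand on it), four upright steel rods with tops at 32 mm. Holds the blue blank at the start. Rods 8 mm thick, conical 6 mm tips, axes 29.5 mm from the centre at 40, 140, 220, 320 deg from its x axis (2.5 mm play): finger gaps on its +y and -y sides. Origin: centre of underside. Fixed; yaw varies.
- pad: Grey rubber pad, 90 x 90 mm, 5 mm thick, fixed flat on the bench and free at the start: the parking spot for one blank. Origin at the centre of its underside, z up.
- amber_lens: Amber (orange-brown) glass lens blank, a solid disc 16 mm thick with a barely domed (2 mm, middle only) top, 46 mm diameter, origin at the centre of its underside, z up; lies flat; about 65 g. At the start it stands, wrongly, in the blue holder.
- blue_lens: Light blue glass lens blank, a solid disc 16 mm thick with a barely domed (2 mm, middle only) top, 46 mm diameter, origin at the centre of its underside, z up; lies flat; about 65 g. At the start it stands, wrongly, in the yellow holder.
- spacer: White plastic spacer ring, 14 mm high with a 32 mm hole, 46 mm diameter, origin at the centre of its underside, z up; lies flat; about 25 g. Loose on the bench.
- retaining_ring: Black retaining ring, 12 mm high with a 34 mm hole, 46 mm diameter, origin at the centre of its underside, z up; lies flat; about 30 g. Loose on the bench.
- orange_bin: Bystander: loose open orange parts bin, 110 (x) x 100 (y) x 55 mm high, origin at the centre of its underside.
- bottle: Bystander: loose white bottle with a red cap, 44 mm diameter, 100 mm high, origin at the centre of its underside.
- screwdriver: Bystander: loose screwdriver, 170 mm long with a red handle, lying on the bench beyond the work along its own x axis, handle to -x; origin at the middle of its underside.
Not all that is in view belongs to the job. Of the things that look like the pad, take the one that is farthest from the robot's base at the start. Of the things shaped like the amber_lens, the amber one is meant.

How it is judged:
By the outcome, as a careful person would: the job done as asked, in the order asked, and still so for the second after the job is handed in, with the robot touching nothing.
It also fails if it takes over 115 s, if anything falls off the work surface, if the arm or the gripper's body presses on something with over 40 N, if the wrist force passes 120 N, or if a joint passes its speed limit or range.

## Working session

There is one attempt and no reset: what is moved stays moved. The work goes in short steps, Python scripts to look and compute and a tool call to move; the robot and the scene stay as the last step left them, time stands still between calls to the robot, and variables do not carry over. Pictures are saved under pics/ and viewed, about 12 in all and at most 16, crops included, and the job is handed in when it is done.

Besides the shell and the picture viewer there is one more tool, called after "Emit:" as a command line: name --argument value ..., lists and objects as JSON in quotes. move_arm: Moves the arm, as the interface text tells. Its arguments: {"type":"object","properties":{"targets":{"type":"string"},"grip":{"type":"number"},"newtons":{"type":"number"}},"required":["targets"]}

```bash
mkdir -p pics
python3 - <<'E'
from rig import read_state,capture,tip_reach
import cv2,numpy as np
print(read_state(),tip_reach)
for n in("top","side"):
    c=capture(n);cv2.imwrite(f"pics/{n}0.png",c["image"][:,:,::-1])
    print(n,c["fx"],c["fy"],c["cx"],c["cy"],c["dist_coeffs"],np.round(c["world_from_camera"],4).tolist())
E
```

```text
{'time_s': 0.0, 'qpos': array([ 1.04090535e+00,  2.45818542e-01,  1.55908120e+00,  3.18978276e-05,
        1.33870645e+00, -1.74133414e-01]), 'joint_vel': array([ 0.00172544,  0.00033443, -0.00018398, -0.00015765,  0.00078519,
        0.00133542]), 'tau': array([ 9.27567598e-04, -4.29520547e+01, -3.26123643e+01, -1.37804423e-04,
        5.40228197e-03, -9.52671030e-06]), 'position': array([0.2261189 , 0.60881066, 0.24714133]), 'ee_rot': array([ 1.76945759e-01,  9.84220089e-01, -9.39683188e-04, -3.61686758e-04]), 'ft_force': array([ 0.20823941, -0.30898209,  0.03582238]), 'wrist_torque': array([-0.01593188, -0.04386514, -0.0240679 ]), 'finger_gap': 1.0000030716890378} 0.017
top 503.0898671554095 503.0898671554095 321.72862349029145 235.87332013288824 [0.00471602 0.         0.         0.         0.        ] [[0.0027, -0.9809, 0.1946, 0.3467], [-1.0, -0.0029, -0.0008, 0.0216], [0.0014, -0.1946, -0.9809, 1.086], [0.0, 0.0, 0.0, 1.0]]
side 467.8359039204165 467.8359039204165 313.2448578672026 237.73095041564846 [-0.08018928  0.          0.          0.          0.        ] [[-0.9963, -0.0296, 0.0801, 0.4721], [-0.0824, 0.5812, -0.8096, 0.8747], [-0.0226, -0.8132, -0.5815, 0.6721], [0.0, 0.0, 0.0, 1.0]]
```

View pics/top0.png

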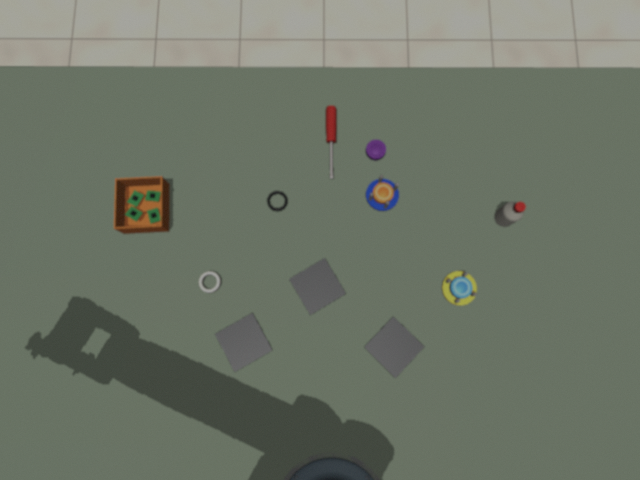

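View pics/side0.png

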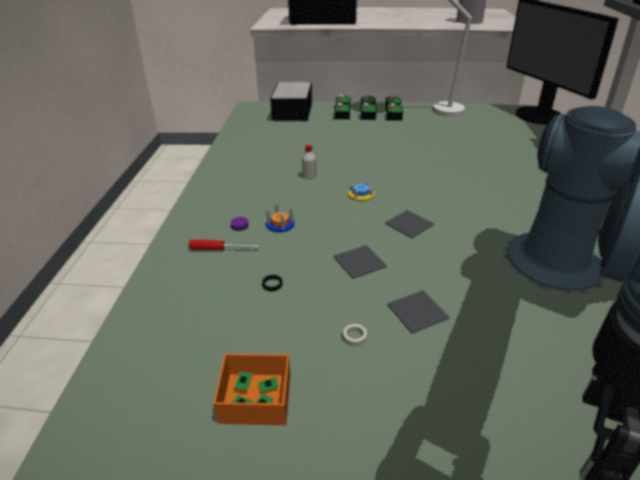

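Top picture: three pad-like squares at (318,286), (243,342) and (394,347). Amber blank in the blue holder at (383,194), purple decoy disc at (376,149), blue blank in the yellow holder at (460,288), spacer at (209,282), ring at (277,201). Next I'll measure distances and enlarge a crop.

```bash
cat > h.py <<'E'
import numpy as np,cv2
from rig import capture,read_state
from scipy.spatial.transform import Rotation as R
def ray(c,uv):
    K=np.array([[c["fx"],0,c["cx"]],[0,c["fy"],c["cy"]],[0,0,1]])
    p=cv2.undistortPoints(np.array([[uv]],float),K,np.array(c["dist_coeffs"],float))[0,0]
    T=np.array(c["world_from_camera"]); return T[:3,3],T[:3,:3]@[p[0],p[1],1]
def px(c,uv,z):
    o,d=ray(c,uv); return o+d*(z-o[2])/d[2]
def proj(c,P):
    T=np.linalg.inv(np.array(c["world_from_camera"]))
    K=np.array([[c["fx"],0,c["cx"]],[0,c["fy"],c["cy"]],[0,0,1]])
    return cv2.projectPoints(np.array(P,float).reshape(-1,3),cv2.Rodrigues(T[:3,:3])[0],T[:3,3],K,np.array(c["dist_coeffs"],float))[0][:,0]
def crop(c,x,y,w,h,s,name):
    im=c["image"][y:y+h,x:x+w,::-1]
    cv2.imwrite(f"pics/{name}.png",cv2.resize(im,None,fx=s,fy=s,interpolation=cv2.INTER_CUBIC))
E
python3 - <<'E'
from h import *
c=capture("top");s=capture("side")
hsv=cv2.cvtColor(c["image"],cv2.COLOR_RGB2HSV)
for n,uv,z in [("padA",(318,286),.005),("padB",(243,342),.005),("padC",(394,347),.005),("spacer",(209,282),.014),("ring",(277,201),.012),("amber",(383,194),.024),("blue",(460,288),.024),("bluebase",(382.5,194.5),.008),("yelbase",(460,288),.008),("bottle",(513,212),.05),("purple",(376,149),.016),("bin",(142,205),.03),("sd",(331,140),.01)]:
    p=px(c,uv,z);print(n,np.round(p,4),round(np.hypot(p[0],p[1]),3),np.round(proj(s,p)[0],1))
# tiles: holders, spacer, ring, padA
t=[(352,164),(430,258),(179,252),(247,171)]
im=c["image"][:,:,::-1]
a=[cv2.resize(im[y:y+60,x:x+60],(400,300) if 0 else (300,300),interpolation=cv2.INTER_CUBIC) for x,y in t]
cv2.imwrite("pics/c1.png",np.vstack([np.hstack(a[:2]),np.hstack(a[2:])]))
E
```

```text
padA [0.4514 0.0284 0.005 ] 0.452 [359.2 260.1]
padB [0.3333 0.1855 0.005 ] 0.381 [417.8 310.4]
padC [ 0.3239 -0.1316  0.005 ] 0.35 [409.4 222.9]
spacer [0.4584 0.2608 0.014 ] 0.527 [355.2 332.6]
ring [0.6379 0.1196 0.012 ] 0.649 [272.4 280.8]
amber [ 0.6512 -0.1131  0.024 ] 0.661 [280.8 217.2]
blue [ 0.4462 -0.2712  0.024 ] 0.522 [361.6 188.2]
bluebase [ 0.6547 -0.114   0.008 ] 0.665 [280.  222.2]
yelbase [ 0.4477 -0.2756  0.008 ] 0.526 [360.8 192.4]
bottle [ 0.605  -0.3844  0.05  ] 0.717 [308.3 160.6]
purple [ 0.7582 -0.1006  0.016 ] 0.765 [239.  221.4]
bin [0.6232 0.4098 0.03  ] 0.746 [253.8 388.2]
sd [7.817e-01 3.000e-04 1.000e-02] 0.782 [220.8 246.5]
```

View pics/c1.png

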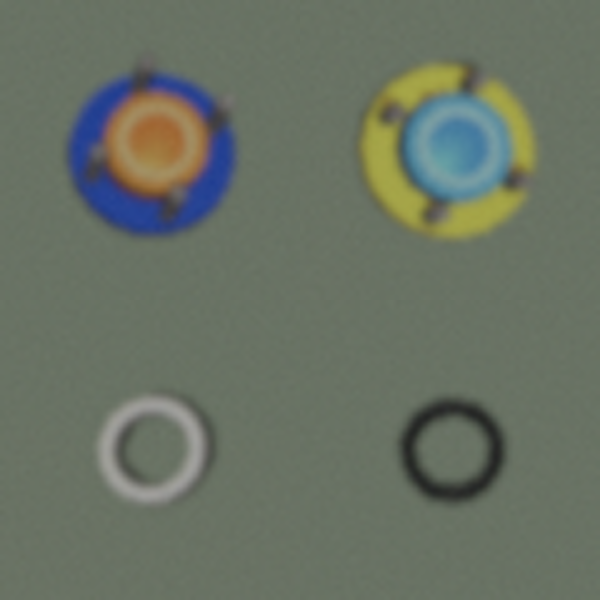

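Crop: amber blank between the four rods of the blue holder, light-blue blank in the yellow one, both rings flat. Pad A at (318,286) is farthest from the base (0.452 m, against 0.381 and 0.350), so it's the pad. Next, refined centres and yaws.

Run:
```python
from h import *
from scipy.optimize import least_squares
c=capture("top");s=capture("side")
def ell(cam,win,lo,hi,z,name):
    x,y,w,h=win;im=cv2.resize(cam["image"][y:y+h,x:x+w],None,fx=4,fy=4,interpolation=cv2.INTER_CUBIC)
    m=cv2.inRange(cv2.cvtColor(im,cv2.COLOR_RGB2HSV),lo,hi)
    n,l,st,_=cv2.connectedComponentsWithStats(m)
    pts=np.argwhere(l==1+st[1:,4].argmax())[:,::-1].astype(np.int32) if name!="x" else np.argwhere(m)[:,::-1].astype(np.int32)
    e=cv2.fitEllipse(cv2.convexHull(pts)); uv=((e[0][0]+.5)/4-.5+x,(e[0][1]+.5)/4-.5+y)
    p=px(cam,uv,z);o,d=ray(cam,uv);print(name,np.round(uv,1),np.round(np.array(e[1])/4,1),np.round(p[:2],4));return p
tw={"bb":(352,164,60,60),"yb":(430,258,60,60),"sp":(189,262,40,40),"rr":(262,186,32,32)}
sw={"bb":(255,198,50,36),"yb":(340,176,44,28),"sp":(338,318,36,32),"rr":(257,270,32,26)}
C={"bb":((105,120,60),(130,255,255),.008),"yb":((22,100,90),(35,255,255),.008),"sp":((0,0,128),(180,50,255),.014),"rr":((0,0,0),(180,255,60),.012)}
for k,(lo,hi,z) in C.items():
    ell(c,tw[k],lo,hi,z,"T"+k);ell(s,sw[k],lo,hi,z,"S"+k)
ell(c,tw["bb"],(5,130,120),(18,255,255),.024,"Tamber");ell(c,tw["yb"],(92,60,100),(104,255,255),.024,"Tblue")
rods={"bb":((352,164),[(146,70),(221,110),(96,163),(174,207)],.03,(.6547,-.114)),"yb":((430,258),[(90,112),(172,77),(216,180),(136,212)],.02,(.4477,-.2756))}
for k,(o,r,z,g) in rods.items():
    uv=np.array(r)/5+o
    W=np.array([px(c,u,z)[:2] for u in uv]); A=np.radians([40,140,220,320])
    best=None
    for y0 in np.radians(np.arange(0,360,30)):
        def f(p):
            P=p[:2]+.0295*np.c_[np.cos(A+p[2]),np.sin(A+p[2])]
            D=np.linalg.norm(P[:,None]-W[None],axis=2); return np.r_[D.min(0),D.min(1)]
        q=least_squares(f,[*g,y0]); 
        if best is None or q.cost<best.cost: best=q
    print(k,best.x[:2],np.degrees(best.x[2])%180,np.round(f(best.x)*1e3,1) if 0 else best.cost**.5)
gray=c["image"].min(2)
m=(c["image"].max(2)<90).astype(np.uint8)[255:318,285:350]
p=np.argwhere(m)[:,::-1].astype(np.int32);r=cv2.minAreaRect(p);u=(r[0][0]+285,r[0][1]+255);print("pad",r,u,px(c,u,.005))
```

```text
Tbb [381.9 194.4] [31.4 32.6] [ 0.6549 -0.1126]
Sbb [279.8 224.3] [14.5 27.9] [ 0.6537 -0.1043]
Tyb [458.9 287.8] [33.7 35.4] [ 0.4482 -0.2733]
Syb [360.9 193.6] [14.6 26.8] [ 0.4475 -0.2685]
Tsp [208.5 281.5] [21.1 21.9] [0.4595 0.262 ]
Ssp [354.9 331.3] [20.5 26.7] [0.459  0.2577]
Trr [277.  200.7] [19.4 19.7] [0.6387 0.1196]
Srr [271.7 282.7] [16.2 20.4] [0.6384 0.1256]
Tamber [383.  191.7] [10.6 11.5] [ 0.6565 -0.1131]
Tblue [460.7 287. ] [21.  21.9] [ 0.4482 -0.2727]
bb [ 0.65527405 -0.11432353] 152.21160884732757 0.003575165202146892
yb [ 0.4487078  -0.27384132] 21.747885317878012 0.0013587741017082886
pad ((37.41682434082031, 18.35837173461914), (51.6623649597168, 27.1570987701416), 14.574216842651367) (322.4168243408203, 273.35837173461914) [0.47869558 0.01899659 0.005     ]
```

```bash
cat >> h.py <<'E'
PL=dict(amber=(.655,-.113,62),bh=(.655,-.113,62),yh=(.448,-.273,113),pad=(.451,.028,62),sp=(.4595,.2615,62),ring=(.6387,.1196,62))
def go(name=None,z=None,xy=None,ang=None,st=None):
    st=st or read_state(); M=R.from_quat(st["ee_rot"]).as_matrix(); p=st["position"]
    a=np.degrees(np.arctan2(M[1,1],M[0,1])); x,y,t=PL[name] if name else (*(xy if xy else p[:2]),a)
    if ang is not None:t=ang
    t=a+(t-a+90)%180-90 if abs(t-a)>180 else t
    y2=np.radians(t); Y=np.array([np.cos(y2),np.sin(y2),0]);Z=np.array([0,0,-1.]);X=np.cross(Y,Z)
    d=np.array([x,y,z if z is not None else p[2]])-p
    print("t%.1f pos"%st["time_s"],np.round(p,4),"yang %.1f tilt %.2f"%(a,np.degrees(np.arccos(-M[2,2]))),"q6 %.2f gap %.1fmm F"%(st["qpos"][5],st["finger_gap"]*85.4),np.round(st["ft_force"],1))
    print("turn units %.2f, then tool shift units"%((a-t)/6),np.round([d@X/.025,d@Y/.025,d@Z/.025],2))
E
python3 -c "
from h import *
go('amber',.247)"
```

```text
t0.3 pos [0.2263 0.6091 0.2479] yang 69.6 tilt 0.04 q6 -0.17 gap 85.3mm F [ 0.5  0.1 -1.1]
turn units 1.27, then tool shift units [-28.7  -17.46   0.04]
```

Emit:
move_arm --targets "0 0 0 0.64;0 0 0 0.64;-1 -0.6 0 0;-1 -0.6 0 0;-1 -0.6 0 0;-1 -0.6 0 0;-1 -0.6 0 0;-1 -0.6 0 0;-1 -0.6 0 0;-1 -0.6 0 0;-1 -0.6 0 0;-1 -0.6 0 0;-1 -0.6 0 0;-1 -0.6 0 0;-1 -0.6 0 0;-1 -0.6 0 0;-1 -0.6 0 0;-1 -0.6 0 0;-1 -0.6 0 0;-1 -0.6 0 0" --grip 60 --newtons 30

```text
time_s: 2.8
position: [0.5016, 0.1447, 0.2485]
ee_rot: [0.243, 0.97, 0.0, 0.001]
ft_force: [0.2, 0.9, -0.2]
finger_gap: 0.703
```

```bash
python3 -c "
from h import *
go('amber',.13)"
```

```text
t2.8 pos [0.5016 0.1447 0.2485] yang 61.9 tilt 0.12 q6 -1.02 gap 60.0mm F [ 0.2  0.9 -0.2]
turn units -0.02, then tool shift units [-10.26  -6.22   4.74]
```

Emit:
move_arm --targets "-1 -0.6 0.45 0;-1 -0.6 0.45 0;-1 -0.6 0.45 0;-1 -0.6 0.45 0;-1 -0.6 0.45 0;-1 -0.6 0.45 0;-1 -0.6 0.45 0;-1 -0.6 0.45 0;-1 -0.6 0.45 0;-1 -0.6 0.45 0;-0.4 -0.3 0.3 0;0 0 0 0"

```text
time_s: 4.3
position: [0.6624, -0.1271, 0.1257]
ee_rot: [0.244, 0.97, 0.001, 0.002]
ft_force: [-0.1, -0.3, 0.2]
finger_gap: 0.699
```

```bash
python3 -c "
from h import *
go('amber',.06)
c=capture('top');s=capture('side')
im=c['image'][:,:,::-1];a=cv2.resize(im[140:240,330:430],(400,400),interpolation=cv2.INTER_CUBIC)
b=cv2.resize(s['image'][150:250,230:330,::-1],(400,400),interpolation=cv2.INTER_CUBIC)
cv2.imwrite('pics/c2.png',np.hstack([a,b]))"
```

```text
t4.3 pos [ 0.6624 -0.1271  0.1257] yang 61.7 tilt 0.25 q6 -1.44 gap 59.7mm F [-0.1 -0.3  0.2]
turn units -0.04, then tool shift units [0.53 0.36 2.63]
```

View pics/c2.png

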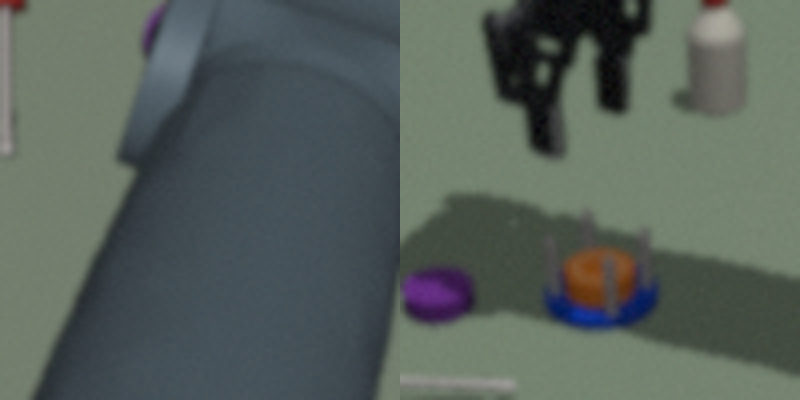

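Side view: the open fingers are above and behind the blue holder, which is clear with the amber blank at crop (600,278). Top view is blocked by the arm. Centring, then descending.

Emit:
move_arm --targets "0.53 0.36 0.5 0;0 0 0.5 0;0 0 0.3 0;0 0 0 0"

```text
time_s: 4.9
position: [0.6538, -0.1082, 0.0922]
ee_rot: [0.242, 0.97, 0.001, 0.002]
ft_force: [-0.1, 0.0, 0.8]
finger_gap: 0.7
```

```bash
python3 -c "
from h import *
go('amber',.032)"
```

```text
t4.9 pos [ 0.6538 -0.1082  0.0922] yang 62.0 tilt 0.29 q6 -1.42 gap 59.8mm F [-0.1  0.   0.8]
turn units -0.00, then tool shift units [-0.13 -0.15  2.41]
```

Emit:
move_arm --targets "-0.13 -0.15 0 0;0 0 0.6 0;0 0 0.6 0;0 0 0.6 0;0 0 0.3 0;0 0 0 0"

```text
time_s: 5.65
position: [0.6552, -0.1138, 0.0353]
ee_rot: [0.242, 0.97, 0.001, 0.002]
ft_force: [-0.6, -0.3, 0.4]
finger_gap: 0.706
```

```bash
python3 -c "
from h import *
go('amber',.029)
s=capture('side')
crop(s,240,165,80,80,7,'c3')"
```

```text
t5.7 pos [ 0.6552 -0.1138  0.0353] yang 61.9 tilt 0.25 q6 -1.43 gap 60.3mm F [-0.6 -0.3  0.4]
turn units -0.01, then tool shift units [0.02 0.03 0.25]
```

View pics/c3.png

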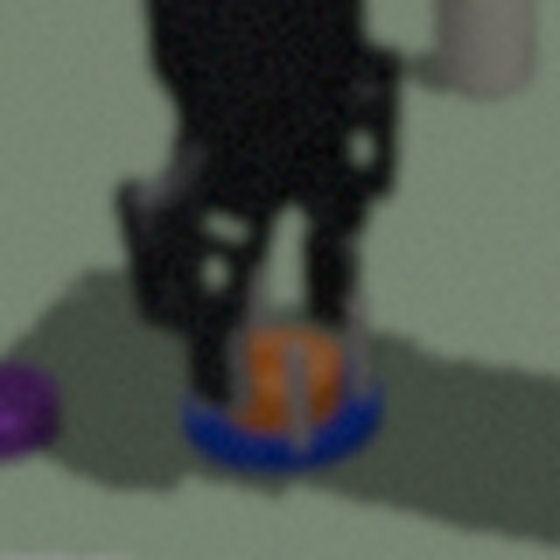

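Both fingers are in the gaps around the amber blank, with the rods clear. Lowering a little and gripping.

Emit:
move_arm --targets "0 0 0.2 0;0 0 0 0;0 0 0 0;0 0 0 0;0 0 0 0;0 0 0 0" --grip 40 --newtons 35

```text
time_s: 6.45
position: [0.6568, -0.1142, 0.0326]
ee_rot: [0.242, 0.97, 0.001, 0.004]
ft_force: [-0.2, -0.2, -0.3]
finger_gap: 0.515
```

```bash
python3 -c "
from h import *
go('pad',.13)"
```

```text
t6.5 pos [ 0.6568 -0.1142  0.0326] yang 62.0 tilt 0.46 q6 -1.43 gap 44.0mm F [-0.2 -0.2 -0.3]
turn units -0.01, then tool shift units [ 9.94  1.16 -3.9 ]
```

Emit:
move_arm --targets "0 0 -0.3 0;0 0 -0.7 0;0 0 -1 0;0 0 -1 0;0 0 -0.5 0;0 0 0 0"

```text
time_s: 7.2
position: [0.6571, -0.1146, 0.1279]
ee_rot: [0.242, 0.97, 0.001, 0.006]
ft_force: [-0.3, -0.2, -1.5]
finger_gap: 0.515
```

```bash
python3 -c "
from h import *
go('pad',.09)"
```

```text
t7.2 pos [ 0.6571 -0.1146  0.1279] yang 62.0 tilt 0.69 q6 -1.43 gap 44.0mm F [-0.3 -0.2 -1.5]
turn units -0.01, then tool shift units [9.95 1.17 1.51]
```

Emit:
move_arm --targets "0.5 0.06 0 0;1 0.12 0 0;1 0.12 0 0;1 0.12 0 0;1 0.12 0 0;1 0.12 0 0;1 0.12 0 0;1 0.12 0 0;1 0.12 0.3 0;0.8 0.12 0.5 0;0.3 0.06 0.4 0;0 0 0 0"

```text
time_s: 8.7
position: [0.4367, 0.0353, 0.0824]
ee_rot: [0.242, 0.97, 0.001, -0.008]
ft_force: [0.3, 0.4, -1.2]
finger_gap: 0.514
```

```bash
python3 -c "
from h import *
go('pad',.031)
c=capture('top');s=capture('side')
im=c['image'][:,:,::-1];a=cv2.resize(im[236:336,270:370],(400,400),interpolation=cv2.INTER_CUBIC)
b=cv2.resize(s['image'][200:300,310:410,::-1],(400,400),interpolation=cv2.INTER_CUBIC)
cv2.imwrite('pics/c4.png',np.hstack([a,b]))"
```

```text
t8.7 pos [0.4367 0.0353 0.0824] yang 62.0 tilt 0.91 q6 -1.27 gap 43.9mm F [ 0.3  0.4 -1.2]
turn units 0.01, then tool shift units [-0.64  0.01  2.06]
```

View pics/c4.png

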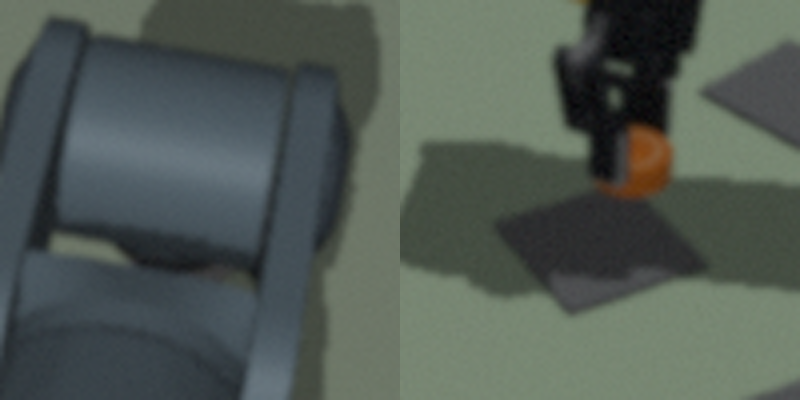

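The amber blank looks possibly tilted in the jaws, so a closer crop.

```bash
python3 -c "
from h import *
s=capture('side')
crop(s,440-100,205,55,55,12,'c5')"
```

```text
(no output)
```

View pics/c5.png

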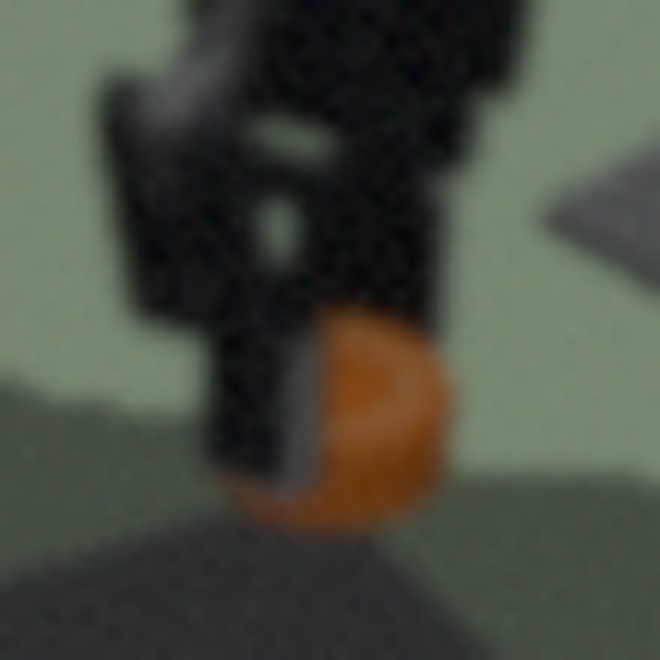

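Lens looks about flat: 19 px wide and 19 px high, against about 20.7 × 18 expected. Lowering onto the pad.

Emit:
move_arm --targets "-0.5 0 0.3 0;-0.1 0 0.6 0;0 0 0.6 0;0 0 0.3 0;0 0 0.1 0;0 0 0 0"

```text
time_s: 9.6
position: [0.4536, 0.0267, 0.0346]
ee_rot: [0.243, 0.97, 0.002, -0.005]
ft_force: [-0.3, -0.4, -1.0]
finger_gap: 0.511
```

```bash
python3 -c "
from h import *
go('pad',.03)"
```

```text
t9.6 pos [0.4536 0.0267 0.0346] yang 61.9 tilt 0.61 q6 -1.28 gap 43.6mm F [-0.3 -0.4 -1. ]
turn units -0.01, then tool shift units [ 0.12 -0.    0.18]
```

Emit:
move_arm --targets "0 0 0.08 0;0 0 0.06 0;0 0 0.06 0;0 0 0 0"

```text
time_s: 10.1
position: [0.4542, 0.0267, 0.0302]
ee_rot: [0.243, 0.97, 0.002, -0.004]
ft_force: [0.2, 0.1, -0.6]
finger_gap: 0.511
```

Emit:
move_arm --targets "0 0 0.05 0;0 0 0.05 0;0 0 0 0"

```text
time_s: 10.48
position: [0.4546, 0.0267, 0.0297]
ee_rot: [0.242, 0.97, 0.001, -0.005]
ft_force: [-0.8, 0.2, -0.6]
finger_gap: 0.519
```

Emit:
move_arm --targets "0 0 0.06 0;0 0 0.06 0;0 0 0 0"

```text
time_s: 10.85
position: [0.4551, 0.0267, 0.0297]
ee_rot: [0.242, 0.97, 0.001, -0.006]
ft_force: [0.1, 0.0, -0.4]
finger_gap: 0.515
```

Emit:
move_arm --targets "0 0 0 0;0 0 0 0;0 0 -0.3 0;0 0 -0.6 0;0 0 -1 0;0 0 -1 0;0 0 0 0" --grip 62

```text
time_s: 11.72
position: [0.4569, 0.0261, 0.107]
ee_rot: [0.242, 0.97, 0.001, -0.005]
ft_force: [0.2, 0.2, 0.0]
finger_gap: 0.727
```

```bash
python3 -c "
from h import *
go('sp',.1)"
```

```text
t11.7 pos [0.4569 0.0261 0.107 ] yang 62.0 tilt 0.57 q6 -1.28 gap 62.1mm F [0.2 0.2 0. ]
turn units -0.00, then tool shift units [4.33 8.36 0.28]
```

Emit:
move_arm --targets "0.25 0.5 0 0;0.5 1 0 0;0.5 1 0 0;0.5 1 0 0;0.5 1 0 0;0.5 1 0 0;0.5 1 0 0;0.5 0.9 0.3 0;0.25 0.4 0.3 0;0 0 0 0"

```text
time_s: 12.98
position: [0.4512, 0.2575, 0.0825]
ee_rot: [0.241, 0.97, -0.002, -0.013]
ft_force: [-0.1, -0.2, 0.4]
finger_gap: 0.728
```

```bash
python3 -c "
from h import *
go('sp',.06)"
```

```text
t13.0 pos [0.4512 0.2575 0.0825] yang 62.1 tilt 1.54 q6 -0.80 gap 62.2mm F [-0.1 -0.2  0.4]
turn units 0.01, then tool shift units [-0.22  0.3   0.9 ]
```

Emit:
move_arm --targets "-0.22 0.3 0.3 0;0 0 0.3 0;0 0 0.2 0;0 0 0 0"

```text
time_s: 13.48
position: [0.4598, 0.26, 0.0604]
ee_rot: [0.243, 0.97, -0.002, -0.014]
ft_force: [0.0, -0.4, -0.1]
finger_gap: 0.727
```

```bash
python3 -c "
from h import *
go('sp',.026)
c=capture('top');s=capture('side')
a=cv2.resize(s['image'][230:310,310:410,::-1],(400,320),interpolation=cv2.INTER_CUBIC)
b=cv2.resize(s['image'][280:360,310:410,::-1],(400,320),interpolation=cv2.INTER_CUBIC)
cv2.imwrite('pics/c6.png',np.hstack([a,b]))"
```

```text
t13.5 pos [0.4598 0.26   0.0604] yang 61.9 tilt 1.58 q6 -0.79 gap 62.1mm F [ 0.  -0.4 -0.1]
turn units -0.01, then tool shift units [0.04 0.05 1.38]
```

View pics/c6.png

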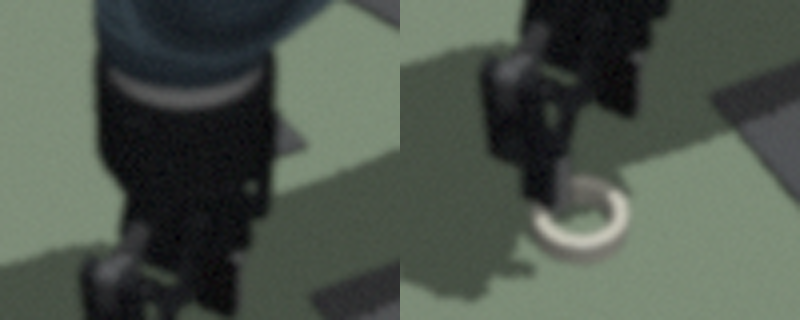

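Emit:
move_arm --targets "0.04 0.05 0.4 0;0 0 0.5 0;0 0 0.4 0;0 0 0.1 0;0 0 0 0"

```text
time_s: 14.2
position: [0.4585, 0.262, 0.0234]
ee_rot: [0.243, 0.97, -0.002, -0.013]
ft_force: [-0.1, 0.1, -0.3]
finger_gap: 0.723
```

```bash
python3 -c "
from h import *
go('sp',.021);print(R.from_quat(read_state()['ee_rot']).as_matrix()[:,2])"
```

```text
t14.2 pos [0.4585 0.262  0.0234] yang 61.9 tilt 1.55 q6 -0.79 gap 61.8mm F [-0.1  0.1 -0.3]
turn units -0.01, then tool shift units [-0.05  0.    0.1 ]
[-0.02695074  0.00301449 -0.99963222]
```

Emit:
move_arm --targets "0 0 0.08 0;0 0 0 0;0 0 0 0;0 0 0 0;0 0 0 0;0 0 0 0" --grip 40

```text
time_s: 14.95
position: [0.4594, 0.2623, 0.0224]
ee_rot: [0.243, 0.97, -0.001, -0.012]
ft_force: [-0.3, 0.6, 0.0]
finger_gap: 0.517
```

Emit:
move_arm --targets "0 0 -0.3 0;0 0 -0.7 0;0 0 -1 0;0 0 -1 0;0 0 -0.7 0;0 0 0 0"

```text
time_s: 15.7
position: [0.4628, 0.2623, 0.1226]
ee_rot: [0.242, 0.97, -0.0, -0.011]
ft_force: [-0.6, -0.5, -1.4]
finger_gap: 0.514
```

```bash
python3 -c "
from h import *
go('bh',.12)
c=capture('top');s=capture('side')
a=cv2.resize(c['image'][256:316,288:348,::-1],(400,400),interpolation=cv2.INTER_CUBIC)
b=cv2.resize(s['image'][250:350,310:410,::-1],(400,400),interpolation=cv2.INTER_CUBIC)
cv2.imwrite('pics/c7.png',np.hstack([a,b]))"
```

```text
t15.7 pos [0.4628 0.2623 0.1226] yang 61.9 tilt 1.22 q6 -0.79 gap 43.9mm F [-0.6 -0.5 -1.4]
turn units -0.01, then tool shift units [-13.83  -9.65   0.1 ]
```

View pics/c7.png

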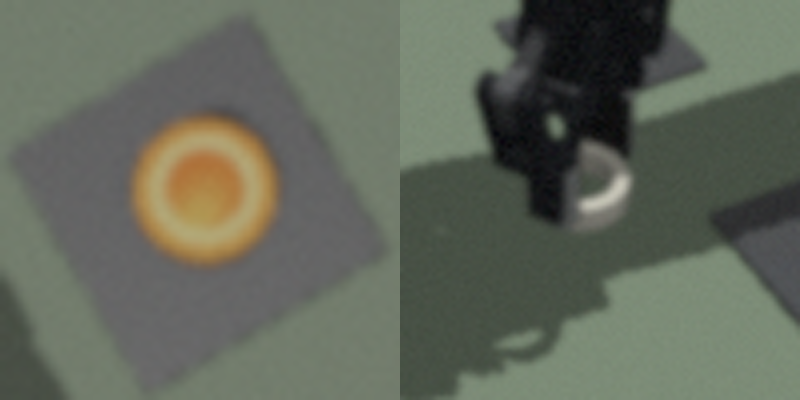

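Top view: amber blank lies flat, about centred on the pad at (318.7,284.5). Side view: spacer is held flat. On to the blue holder.

Emit:
move_arm --targets "-0.5 -0.35 0 0;-1 -0.7 0 0;-1 -0.7 0 0;-1 -0.7 0 0;-1 -0.7 0 0;-1 -0.7 0 0;-1 -0.7 0 0;-1 -0.7 0 0;-1 -0.7 0 0;-1 -0.7 0 0;-1 -0.7 0 0;-1 -0.7 0 0;-1 -0.7 0 0;-0.7 -0.5 0 0;-0.4 -0.2 0 0;-0.1 -0.1 0 0;0 0 0 0"

```text
time_s: 17.92
position: [0.6465, -0.1347, 0.0925]
ee_rot: [0.245, 0.969, -0.004, -0.029]
ft_force: [-0.8, -0.1, -0.7]
finger_gap: 0.515
```

```bash
python3 -c "
from h import *
go('bh',.085)"
```

```text
t17.9 pos [ 0.6465 -0.1347  0.0925] yang 61.7 tilt 3.31 q6 -1.44 gap 44.0mm F [-0.8 -0.1 -0.7]
turn units -0.06, then tool shift units [0.11 0.93 0.3 ]
```

Emit:
move_arm --targets "0 0.9 -0.2 0;0 0 -1 0;0 0 -1 0;0 0 -1 0;0 0 -1 0;0 0 0 0"

```text
time_s: 18.68
position: [0.6655, -0.1034, 0.2017]
ee_rot: [0.24, 0.97, -0.003, -0.028]
ft_force: [-0.1, 0.3, -0.0]
finger_gap: 0.513
```

Emit:
move_arm --targets "0 0 1 0;0 0 1 0;0 0 1 0;0 0 1 0;0 0 0 0"

```text
time_s: 19.3
position: [0.6576, -0.0954, 0.094]
ee_rot: [0.238, 0.971, -0.002, -0.032]
ft_force: [0.2, -0.7, -0.1]
finger_gap: 0.516
```

Emit:
move_arm --targets "1 0 0 0;1 0 0 0;1 0 0 0;1 0 0 0;0 0 0 0"

```text
time_s: 19.92
position: [0.5687, -0.0457, 0.103]
ee_rot: [0.237, 0.971, -0.002, -0.029]
ft_force: [0.5, -0.8, -0.0]
finger_gap: 0.512
```

Emit:
move_arm --targets "-1 0 0 0;-1 0 0 0;-1 0 0 0;-1 0 0 0;0 0 0 0"

```text
time_s: 20.55
position: [0.6656, -0.094, 0.1014]
ee_rot: [0.236, 0.971, -0.003, -0.025]
ft_force: [-0.9, 1.0, 0.6]
finger_gap: 0.515
```

Emit:
move_arm --targets "0 0 -0.4 0;0 0 -0.4 0;0 0 -0.4 0;0 0 -0.4 0;0 0 -0.4 0;0 0 0 0"

```text
time_s: 21.3
position: [0.6678, -0.0932, 0.1569]
ee_rot: [0.236, 0.972, -0.002, -0.024]
ft_force: [0.1, -1.0, 0.0]
finger_gap: 0.514
```

Emit:
move_arm --targets "0 0 0.4 0;0 0 0.4 0;0 0 0.4 0;0 0 0.4 0;0 0 0.4 0;0 0 0 0"

```text
time_s: 22.05
position: [0.663, -0.0922, 0.0997]
ee_rot: [0.236, 0.971, -0.002, -0.027]
ft_force: [0.5, 0.6, 0.5]
finger_gap: 0.521
```

Emit:
move_arm --targets "1 0 0 0;1 0 0 0;0 0 0 0;-1 0 0 0;-1 0 0 0;0 0 0 0;1 0 0 0;1 0 0 0;0 0 0 0;-1 0 0 0;-1 0 0 0;0 0 0 0"

```text
time_s: 23.55
position: [0.6686, -0.0951, 0.1037]
ee_rot: [0.236, 0.971, -0.003, -0.021]
ft_force: [-0.3, -0.1, -0.6]
finger_gap: 0.516
```

```bash
python3 -c "
from h import *
go('bh',.085);print(R.from_quat(read_state()['ee_rot']).as_matrix()[:,2],read_state()['qpos'])"
```

```text
t23.6 pos [ 0.6686 -0.0951  0.1037] yang 62.7 tilt 2.46 q6 -1.40 gap 44.0mm F [-0.3 -0.1 -0.6]
turn units 0.12, then tool shift units [ 0.14 -0.89  0.75]
[-0.04272186  0.00472399 -0.99907584] [-0.30575492  0.47557304  1.54316541 -0.00909339  1.16504557 -1.39595932]
```

Tilt relative to where the spacer was gripped is only about 1°, so I'm continuing. Centring over the holder.

Emit:
move_arm --targets "0.13 -0.45 0 0.12;0 -0.42 0 0;0 0 0.3 0;0 0 0 0"

```text
time_s: 24.05
position: [0.6525, -0.1135, 0.0958]
ee_rot: [0.243, 0.97, -0.003, -0.022]
ft_force: [0.5, 0.3, 0.2]
finger_gap: 0.509
```

```bash
python3 -c "
from h import *
go('bh',.07)"
```

```text
t24.1 pos [ 0.6525 -0.1135  0.0958] yang 61.9 tilt 2.58 q6 -1.42 gap 43.5mm F [0.5 0.3 0.2]
turn units -0.01, then tool shift units [-0.08  0.07  1.03]
```

```bash
python3 - <<'E'
s=open('h.py').read()
s=s.replace("X=np.cross(Y,Z)","X=np.cross(Y,Z); Q=M@R.from_euler('z',a-t,degrees=True).as_matrix(); X,Y,Z=Q.T")
open('h.py','w').write(s)
E
python3 -c "
from h import *
go(xy=(.656,-.1130),z=.065)"
```

```text
t24.1 pos [ 0.6525 -0.1135  0.0958] yang 61.9 tilt 2.58 q6 -1.42 gap 43.5mm F [0.5 0.3 0.2]
turn units 0.00, then tool shift units [-0.16  0.1   1.22]
```

Emit:
move_arm --targets "-0.16 0.1 0.3 0;0 0 0.5 0;0 0 0.2 0;0 0 0 0"

```text
time_s: 24.55
position: [0.656, -0.1122, 0.0679]
ee_rot: [0.242, 0.97, -0.003, -0.023]
ft_force: [-0.9, -0.2, -0.3]
finger_gap: 0.518
```

```bash
python3 -c "
from h import *
go(xy=(.656,-.1130),z=.06)
s=capture('side')
crop(s,240,165,80,80,7,'c8')"
```

```text
t24.6 pos [ 0.656  -0.1122  0.0679] yang 62.0 tilt 2.65 q6 -1.41 gap 44.2mm F [-0.9 -0.2 -0.3]
turn units 0.00, then tool shift units [-0.03 -0.02  0.32]
```

View pics/c8.png

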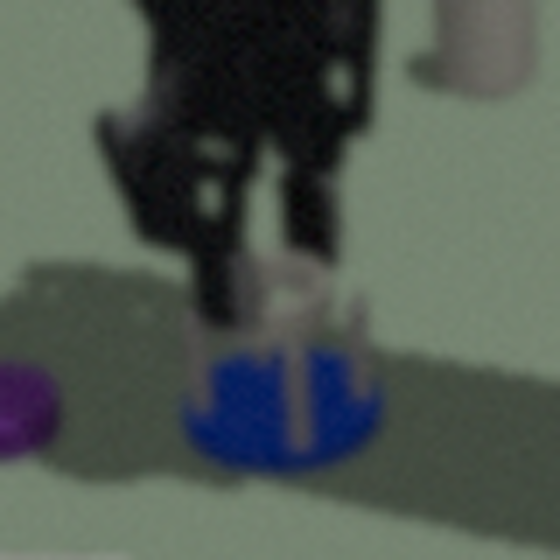

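Spacer is centred between the rods: rods at crop x≈200 and 360, spacer 230–335. Descending.

Emit:
move_arm --targets "-0.04 -0.02 0.3 0;-0.02 0 0.4 0;-0.02 0 0.3 0;0 0 0 0"

```text
time_s: 25.1
position: [0.6565, -0.1137, 0.0416]
ee_rot: [0.242, 0.97, -0.003, -0.023]
ft_force: [-0.4, -0.2, 0.2]
finger_gap: 0.514
```

```bash
python3 -c "
from h import *
go(xy=(.656,-.1130),z=.0304)"
```

```text
t25.1 pos [ 0.6565 -0.1137  0.0416] yang 62.0 tilt 2.64 q6 -1.41 gap 43.9mm F [-0.4 -0.2  0.2]
turn units 0.00, then tool shift units [0.01 0.02 0.45]
```

Emit:
move_arm --targets "-0.02 0.02 0.3 0;0 0 0.12 0;0 0 0 0"

```text
time_s: 25.48
position: [0.6569, -0.1135, 0.0307]
ee_rot: [0.242, 0.97, -0.003, -0.023]
ft_force: [-0.4, -0.2, -0.4]
finger_gap: 0.517
```

Emit:
move_arm --targets "0 0 0.08 0;0 0 0.06 0;0 0 0 0"

```text
time_s: 25.85
position: [0.6573, -0.1136, 0.0308]
ee_rot: [0.242, 0.97, -0.003, -0.023]
ft_force: [-1.5, 0.2, -0.6]
finger_gap: 0.518
```

Emit:
move_arm --targets "0 0 0 0;0 0 0 0;0 0 -0.4 0;-0.04 0 -1 0;-0.04 0 -1 0;-0.04 0 -1 0;0 0 0 0" --grip 62

```text
time_s: 26.72
position: [0.6654, -0.1159, 0.1205]
ee_rot: [0.242, 0.97, -0.003, -0.021]
ft_force: [0.3, 0.0, 1.1]
finger_gap: 0.729
```

```bash
python3 -c "
from h import *
go('yh',.13)"
```

```text
t26.7 pos [ 0.6654 -0.1159  0.1205] yang 62.0 tilt 2.42 q6 -1.41 gap 62.3mm F [0.3 0.  1.1]
turn units -8.50, then tool shift units [10.47 -2.39 -0.04]
```

Emit:
move_arm --targets "0 0 0 -0.95;0 0 0 -0.95;0 0 0 -0.95;0 0 0 -0.95;0 0 0 -0.95;0 0 0 -0.95;0 0 0 -0.95;0 0 0 -0.95;0 0 0 -0.9;0 0 0 0"

```text
time_s: 27.98
position: [0.6588, -0.1136, 0.1078]
ee_rot: [-0.213, 0.977, 0.011, -0.027]
ft_force: [0.2, -0.4, -0.4]
finger_gap: 0.727
```

Emit:
move_arm --targets "1 -0.23 0 0;1 -0.23 0 0;1 -0.23 0 0;0 0 0 0;1 -0.23 0 0;1 -0.23 0 0;1 -0.23 0 0;0 0 0 0;1 -0.23 0 0;1 -0.23 0 0;1 -0.23 0 0;0 0 0 0"

```text
time_s: 29.48
position: [0.4758, -0.2515, 0.1132]
ee_rot: [-0.209, 0.977, 0.012, -0.027]
ft_force: [0.3, -0.4, -0.3]
finger_gap: 0.725
```

```bash
python3 -c "
from h import *
go('yh',.08);print(read_state()['qpos'])"
```

```text
t29.5 pos [ 0.4758 -0.2515  0.1132] yang 114.1 tilt 3.36 q6 -2.66 gap 61.9mm F [ 0.3 -0.4 -0.3]
turn units 0.19, then tool shift units [ 1.29 -0.4   1.38]
[-0.68534703  0.18316792  1.89943596 -0.02919781  1.11160549 -2.66431641]
```

Emit:
move_arm --targets "0 0 0 0.7;0.8 1 0 0;0.8 1 0 0;0 0 0 0;-0.8 -1 0 0;-0.8 -1 0 0;0 0 0 0;0.8 1 0 0;0.8 1 0 0;0 0 0 0;-0.8 -1 0 0;-0.8 -1 0 0;0 0 0 0;0 0 0 0"

```text
time_s: 31.22
position: [0.4906, -0.2468, 0.1142]
ee_rot: [-0.175, 0.984, 0.009, -0.022]
ft_force: [0.8, 0.1, -0.6]
finger_gap: 0.726
```

```bash
python3 -c "
from h import *
go('yh',.08,ang=110);print(R.from_quat(read_state()['ee_rot']).as_matrix()[:,2])"
```

```text
t31.2 pos [ 0.4906 -0.2468  0.1142] yang 110.1 tilt 2.76 q6 -2.58 gap 62.0mm F [ 0.8  0.1 -0.6]
turn units 0.02, then tool shift units [ 1.9  -0.44  1.43]
[-0.04686629  0.01090582 -0.99884164]
```

Emit:
move_arm --targets "0.8 1 0 0;0.8 1 0 0;-0.8 -1 0 0;-0.8 -1 0 0;0.8 1 0 0;0.8 1 0 0;-0.8 -1 0 0;-0.8 -1 0 0;0.8 1 0 0;0.8 1 0 0;-0.8 -1 0 0;-0.8 -1 0 0;0 0 0 0"

```text
time_s: 32.85
position: [0.477, -0.2341, 0.1043]
ee_rot: [-0.175, 0.984, 0.018, -0.029]
ft_force: [0.4, -0.1, -0.2]
finger_gap: 0.72
```

```bash
python3 -c "
from h import *
go('yh',.08,ang=110);print(R.from_quat(read_state()['ee_rot']).as_matrix()[:,2])
c=capture('top');s=capture('side')
a=cv2.resize(c['image'][164:224,352:412,::-1],(400,400),interpolation=cv2.INTER_CUBIC)
b=cv2.resize(s['image'][130:210,320:400,::-1],(400,400),interpolation=cv2.INTER_CUBIC)
cv2.imwrite('pics/c9.png',np.hstack([a,b]))"
```

```text
t32.9 pos [ 0.477  -0.2341  0.1043] yang 110.1 tilt 3.97 q6 -2.57 gap 61.5mm F [ 0.4 -0.1 -0.2]
turn units 0.02, then tool shift units [ 1.57 -1.11  1.01]
[-0.06442403  0.02542514 -0.99759867]
```

View pics/c9.png

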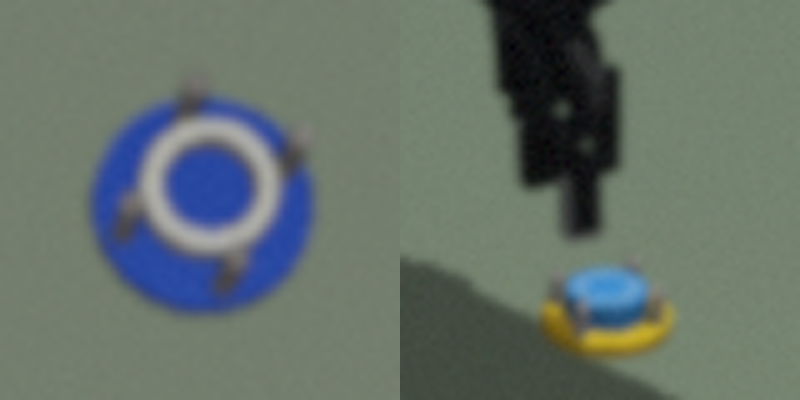

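Spacer lies flat and centred between the rods of the blue holder; the blue blank is ready in the yellow one. Reversing without pauses increases the tilt, so I'll use separate strokes with pauses.

Emit:
move_arm --targets "0.8 -0.55 0 0;0 0 0 0;0 0 0 0;0.8 -0.55 0 0;0 0 0 0;0 0 0 0"

```text
time_s: 33.7
position: [0.4459, -0.2689, 0.1047]
ee_rot: [-0.176, 0.984, 0.02, -0.03]
ft_force: [-0.0, -0.3, -0.8]
finger_gap: 0.723
```

Emit:
move_arm --targets "0.8 1 0 0;0.8 1 0 0;0 0 0 0;0 0 0 0;-0.8 -1 0 0;-0.8 -1 0 0;0 0 0 0;0 0 0 0"

```text
time_s: 34.7
position: [0.4505, -0.2674, 0.1047]
ee_rot: [-0.179, 0.983, 0.019, -0.029]
ft_force: [0.0, -0.5, -0.3]
finger_gap: 0.726
```

Emit:
move_arm --targets "0 0 0 0;0 0 0 0;0 0 0 0;0 0 0 0"

```text
time_s: 35.2
position: [0.4494, -0.2664, 0.1047]
ee_rot: [-0.179, 0.983, 0.02, -0.029]
ft_force: [0.1, -1.1, -0.5]
finger_gap: 0.727
```

Emit:
move_arm --targets "0.6 0.8 0 0;0.6 0.8 0 0;0.6 0.8 0 0;0.6 0.8 0 0;0 0 0 0;-0.6 -0.8 0 0;-0.6 -0.8 0 0;-0.6 -0.8 0 0;-0.6 -0.8 0 0;0 0 0 0"

```text
time_s: 36.45
position: [0.4534, -0.27, 0.1061]
ee_rot: [-0.178, 0.984, 0.017, -0.027]
ft_force: [-0.4, 0.5, -0.0]
finger_gap: 0.726
```

```bash
python3 -c "
from h import *
go('yh',.1,ang=110);print(R.from_quat(read_state()['ee_rot']).as_matrix()[:,2],read_state()['qpos'])"
```

```text
t36.5 pos [ 0.4534 -0.27    0.1061] yang 110.5 tilt 3.65 q6 -2.66 gap 62.0mm F [-0.4  0.5 -0. ]
turn units 0.08, then tool shift units [ 0.23 -0.05  0.25]
[-0.05919338  0.02320665 -0.99797675] [-0.74155964  0.17482603  1.92463734 -0.02564167  1.1016371  -2.65823875]
```

Emit:
move_arm --targets "0 0 0 0.95;0 0 0 0.95;0 0 0 0.95;0 0 0 0.95;0 0 0 0.95;0 0 0 0.95;0 0 0 0"

```text
time_s: 37.33
position: [0.4512, -0.268, 0.1048]
ee_rot: [0.128, 0.991, 0.009, -0.032]
ft_force: [-0.5, 0.1, -0.2]
finger_gap: 0.725
```

```bash
python3 -c "
from h import *
go('yh',.1,ang=110);print(R.from_quat(read_state()['ee_rot']).as_matrix()[:,2],read_state()['qpos'])"
```

```text
t37.3 pos [ 0.4512 -0.268   0.1048] yang 75.2 tilt 3.86 q6 -2.04 gap 61.9mm F [-0.5  0.1 -0.2]
turn units -5.79, then tool shift units [ 0.18 -0.15  0.2 ]
[-0.06212951  0.02576065 -0.99773559] [-0.74166174  0.17253366  1.93021834 -0.02575291  1.10224589 -2.04282842]
```

Emit:
move_arm --targets "1 0 0 0;1 0 0 0;1 0 0 0;1 0 0 0;0 0 0 0;-1 0 0 0;-1 0 0 0;-1 0 0 0;-1 0 0 0;0 0 0 0;1 0 0 0;1 0 0 0;1 0 0 0;1 0 0 0;0 0 0 0;-1 0 0 0;-1 0 0 0;-1 0 0 0;-1 0 0 0;0 0 0 0"

```text
time_s: 39.83
position: [0.4565, -0.2672, 0.1041]
ee_rot: [0.119, 0.992, 0.008, -0.03]
ft_force: [0.6, 0.5, 0.5]
finger_gap: 0.727
```

```bash
python3 -c "
from h import *
go('yh',.1,ang=110);print(R.from_quat(read_state()['ee_rot']).as_matrix()[:,2],read_state()['qpos'])"
```

```text
t39.8 pos [ 0.4565 -0.2672  0.1041] yang 76.4 tilt 3.51 q6 -2.06 gap 62.1mm F [0.6 0.5 0.5]
turn units -5.61, then tool shift units [ 0.39 -0.11  0.18]
[-0.05714383  0.02212629 -0.99812074] [-0.73405048  0.1795834   1.92336077 -0.02457096  1.09606567 -2.05515209]
```

Emit:
move_arm --targets "0 0 0 -0.95;0 0 0 -0.95;0 0 0 -0.95;0 0 0 -0.95;0 0 0 -0.95;0 0 0 -0.8;0 0 0 0"

```text
time_s: 40.7
position: [0.453, -0.2651, 0.1025]
ee_rot: [-0.181, 0.983, 0.018, -0.028]
ft_force: [-0.4, 0.2, -0.9]
finger_gap: 0.726
```

```bash
python3 -c "
from h import *
go(xy=(.449,-.2735),z=.06);print(R.from_quat(read_state()['ee_rot']).as_matrix()[:,2])"
```

```text
t40.7 pos [ 0.453  -0.2651  0.1025] yang 110.7 tilt 3.80 q6 -2.66 gap 62.0mm F [-0.4  0.2 -0.9]
turn units 0.00, then tool shift units [ 0.19 -0.33  1.7 ]
[-0.06128376  0.0251438  -0.99780363]
```

Emit:
move_arm --targets "0.19 -0.33 0.3 0;0 0 0.5 0;0 0 0.5 0;0 0 0.3 0;0 0 0 0"

```text
time_s: 41.32
position: [0.4475, -0.2733, 0.0583]
ee_rot: [-0.179, 0.983, 0.019, -0.029]
ft_force: [0.4, -0.5, 0.3]
finger_gap: 0.725
```

```bash
python3 -c "
from h import *
go(xy=(.449,-.2735),z=.03)
s=capture('side')
crop(s,325,140,75,75,8,'c10')"
```

```text
t41.3 pos [ 0.4475 -0.2733  0.0583] yang 110.6 tilt 3.96 q6 -2.67 gap 61.9mm F [ 0.4 -0.5  0.3]
turn units 0.00, then tool shift units [-0.11 -0.08  1.13]
```

View pics/c10.png

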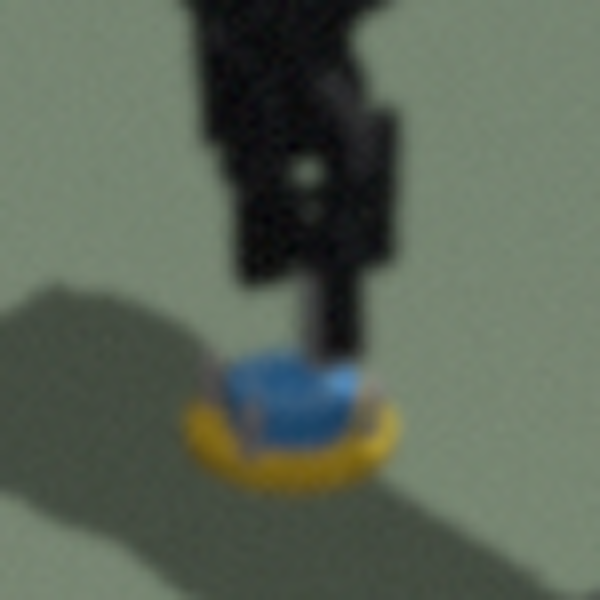

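Finger on the camera side is above the gap, slightly towards the right rod. I'll check against projected rod and finger positions.

```bash
python3 -c "
from h import *
s=capture('side');st=read_state();M=R.from_quat(st['ee_rot']).as_matrix()
f=lambda P:np.round((proj(s,P)-[325,140]+.5)*8).tolist()
for cx,cy,yw in [(.448,-.273,22),(.448,-.273,24)]:
  A=np.radians(np.array([40,140,220,320])+yw)
  for z in(.008,.03):print(yw,z,f([(cx+.0295*np.cos(a),cy+.0295*np.sin(a),z) for a in A]))
print('base left/right',f([(.448+.037,-.273,.008),(.448-.037,-.273,.008)]),'lens top c',f([(.448,-.273,.024)]))
print('finger tip inner centre, corners',f([st['position']+M@[dx,.031+o,.017] for o in(0,.012) for dx in(-.011,0,.011)]))
"
```

```text
22 0.008 [[250.0, 464.0], [370.0, 442.0], [329.0, 391.0], [210.0, 412.0]]
22 0.03 [[252.0, 408.0], [373.0, 387.0], [331.0, 337.0], [212.0, 357.0]]
24 0.008 [[252.0, 464.0], [371.0, 440.0], [326.0, 390.0], [209.0, 413.0]]
24 0.03 [[254.0, 409.0], [374.0, 385.0], [329.0, 336.0], [211.0, 359.0]]
base left/right [[184.0, 424.0], [396.0, 429.0]] lens top c [[291.0, 387.0]]
finger tip inner centre, corners [[298.0, 385.0], [329.0, 379.0], [359.0, 372.0], [311.0, 400.0], [342.0, 394.0], [372.0, 387.0]]
```

Rods and base match their projection within 2 px and the finger falls in the gap as predicted. Descending.

Emit:
move_arm --targets "-0.12 -0.06 0.3 0;0 0 0.4 0;0 0 0.25 0;0 0 0 0"

```text
time_s: 41.92
position: [0.4505, -0.2737, 0.0343]
ee_rot: [-0.179, 0.983, 0.018, -0.028]
ft_force: [0.3, -0.5, -0.6]
finger_gap: 0.729
```

```bash
python3 -c "
from h import *
go(xy=(.449,-.2735),z=.029)"
```

```text
t41.9 pos [ 0.4505 -0.2737  0.0343] yang 110.6 tilt 3.79 q6 -2.66 gap 62.3mm F [ 0.3 -0.5 -0.6]
turn units 0.00, then tool shift units [0.04 0.02 0.21]
```

Emit:
move_arm --targets "0.04 0.02 0.2 0;0 0 0 0;0 0 0 0;0 0 0 0;0 0 0 0;0 0 0 0" --grip 40

```text
time_s: 42.68
position: [0.4495, -0.274, 0.0298]
ee_rot: [-0.179, 0.983, 0.017, -0.027]
ft_force: [-0.9, -0.0, 0.8]
finger_gap: 0.519
```

Emit:
move_arm --targets "-0.02 0 -0.3 0;-0.04 0 -0.7 0;0 0 -1 0;0 0 -1 0;0 0 -1 0;0 0 -1 0;0 0 -1 0;0 0 0 0"

```text
time_s: 43.68
position: [0.4613, -0.2774, 0.1915]
ee_rot: [-0.179, 0.983, 0.014, -0.025]
ft_force: [-0.1, 0.6, -1.0]
finger_gap: 0.515
```

```bash
python3 -c "
from h import *
go('bh',.15);print(read_state()['qpos'])"
```

```text
t43.7 pos [ 0.4613 -0.2774  0.1915] yang 110.6 tilt 3.34 q6 -2.67 gap 44.0mm F [-0.1  0.6 -1. ]
turn units 8.10, then tool shift units [-3.85  9.45  1.36]
[-0.74185734  0.07633717  1.85730832 -0.02401998  1.26166574 -2.66557194]
```

Emit:
move_arm --targets "0 0 0 1;0 0 0 1;0 0 0 1;0 0 0 1;0 0 0 1;0 0 0 1;0 0 0 1;0 0 0 0.9;0 0 0 0"

```text
time_s: 44.8
position: [0.4567, -0.273, 0.1833]
ee_rot: [0.244, 0.969, 0.006, -0.035]
ft_force: [1.0, 0.1, -1.1]
finger_gap: 0.518
```

Emit:
move_arm --targets "-0.4 1 0 0;-0.4 1 0 0;-0.4 1 0 0;-0.4 1 0 0;-0.4 1 0 0;-0.4 1 0 0;-0.4 1 0 0;-0.4 1 0 0;-0.3 0.6 0 0;0 0 0 0"

```text
time_s: 46.05
position: [0.6362, -0.1177, 0.1691]
ee_rot: [0.236, 0.971, 0.007, -0.04]
ft_force: [-0.1, -0.3, -1.0]
finger_gap: 0.52
```

```bash
python3 -c "
from h import *
go('bh',.1);print(R.from_quat(read_state()['ee_rot']).as_matrix()[:,2])"
```

```text
t46.0 pos [ 0.6362 -0.1177  0.1691] yang 62.6 tilt 4.68 q6 -1.45 gap 44.4mm F [-0.1 -0.3 -1. ]
turn units 0.10, then tool shift units [-0.8   0.53  2.71]
[-0.07462014  0.03312539 -0.9966617 ]
```

```bash
python3 -c "
from h import *
go(xy=(.6565,-.1135),z=.085,ang=62)"
```

```text
t46.0 pos [ 0.6362 -0.1177  0.1691] yang 62.6 tilt 4.68 q6 -1.45 gap 44.4mm F [-0.1 -0.3 -1. ]
turn units 0.10, then tool shift units [-0.91  0.55  3.3 ]
```

Emit:
move_arm --targets "-0.5 0.26 0.8 0.1;-0.5 0.26 0.9 0;0 0 0.9 0;0 0 0.4 0;0 0 0 0"

```text
time_s: 46.68
position: [0.6564, -0.1181, 0.0897]
ee_rot: [0.242, 0.969, 0.006, -0.041]
ft_force: [0.2, -0.0, -1.3]
finger_gap: 0.516
```

```bash
python3 -c "
from h import *
go(xy=(.6565,-.1135),z=.07)"
```

```text
t46.7 pos [ 0.6564 -0.1181  0.0897] yang 62.0 tilt 4.77 q6 -1.43 gap 44.1mm F [ 0.2 -0.  -1.3]
turn units 0.00, then tool shift units [0.02 0.17 0.79]
```

Emit:
move_arm --targets "0 0.2 0.35 0;0 0 0 0"

```text
time_s: 46.92
position: [0.6585, -0.1134, 0.0818]
ee_rot: [0.242, 0.969, 0.006, -0.04]
ft_force: [-0.7, 0.6, -0.3]
finger_gap: 0.518
```

```bash
python3 -c "
from h import *
go(xy=(.6565,-.1135),z=.06)
s=capture('side')
crop(s,245,180,65,60,10,'c11')
f=lambda P:np.round((proj(s,P)-[245,180]+.5)*10).tolist()
A=np.radians(np.array([40,140,220,320])+152)
for z in(.008,.052):print(z,f([(.655+.0295*np.cos(a),-.113+.0295*np.sin(a),z) for a in A]))
"
```

```text
t46.9 pos [ 0.6585 -0.1134  0.0818] yang 62.0 tilt 4.67 q6 -1.42 gap 44.2mm F [-0.7  0.6 -0.3]
turn units 0.00, then tool shift units [-0.   -0.03  0.87]
0.008 [[467.0, 419.0], [326.0, 370.0], [238.0, 439.0], [381.0, 490.0]]
0.052 [[459.0, 273.0], [314.0, 226.0], [224.0, 293.0], [370.0, 343.0]]
```

View pics/c11.png

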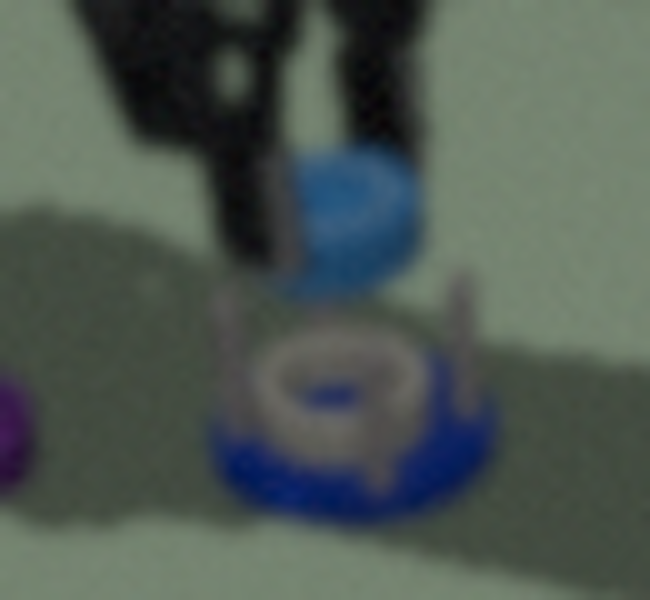

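Lens is centred over the holder (280–422 against a rod midline of 342) but tilted about 3–4°, which the 2.5 mm play allows. Descending slowly and watching the force.

Emit:
move_arm --targets "0 -0.02 0.3 0;0 0 0.4 0;0 0 0.2 0;0 0 0 0"

```text
time_s: 47.48
position: [0.6574, -0.1136, 0.0593]
ee_rot: [0.242, 0.969, 0.006, -0.039]
ft_force: [-0.2, 0.4, -0.9]
finger_gap: 0.521
```

```bash
python3 -c "
from h import *
go(xy=(.6560,-.1135),z=.046);print(read_state()['wrist_torque'])"
```

```text
t47.5 pos [ 0.6574 -0.1136  0.0593] yang 62.0 tilt 4.51 q6 -1.43 gap 44.5mm F [-0.2  0.4 -0.9]
turn units 0.00, then tool shift units [ 0.01 -0.02  0.53]
[-0.01979751 -0.04257643  0.01832699]
```

Emit:
move_arm --targets "0 0 0.3 0;0 0 0.15 0;0 0 0 0"

```text
time_s: 47.85
position: [0.6566, -0.1133, 0.0474]
ee_rot: [0.242, 0.969, 0.006, -0.039]
ft_force: [0.3, -1.4, -1.1]
finger_gap: 0.519
```

Emit:
move_arm --targets "0 0 0.08 0;0 0 0.08 0;0 0 0 0"

```text
time_s: 48.22
position: [0.6573, -0.1132, 0.0449]
ee_rot: [0.242, 0.969, 0.006, -0.038]
ft_force: [0.3, 0.1, -0.9]
finger_gap: 0.518
```

Emit:
move_arm --targets "0 0 0.1 0;0 0 0.1 0;0 0 0 0"

```text
time_s: 48.6
position: [0.6582, -0.1131, 0.0451]
ee_rot: [0.242, 0.97, 0.006, -0.038]
ft_force: [1.1, -0.2, 0.0]
finger_gap: 0.517
```

Emit:
move_arm --targets "0 0 0.25 0;0 0 0.25 0"

```text
time_s: 48.85
position: [0.6597, -0.1135, 0.0431]
ee_rot: [0.241, 0.97, 0.006, -0.038]
ft_force: [-20.7, 3.1, 39.8]
finger_gap: 0.517
```

```bash
python3 -c "
from h import *
go(xy=(.6560,-.1135),z=.044)"
```

```text
t48.9 pos [ 0.6597 -0.1135  0.0431] yang 62.0 tilt 4.44 q6 -1.43 gap 44.1mm F [-20.7   3.1  39.8]
turn units 0.00, then tool shift units [ 0.14 -0.07 -0.03]
```

Emit:
move_arm --targets "0.1 0 -0.08 0;0 0 0 0"

```text
time_s: 49.1
position: [0.6584, -0.1128, 0.0465]
ee_rot: [0.242, 0.97, 0.006, -0.037]
ft_force: [-0.2, 0.4, -0.5]
finger_gap: 0.517
```

Emit:
move_arm --targets "0 0 0 0;0 0 0 0;0 0 0 0;-0.03 0 -0.5 0;-0.07 0 -1 0;-0.07 0 -1 0;-0.07 0 -1 0;0 0 0 0" --grip 62

```text
time_s: 50.1
position: [0.6702, -0.1185, 0.1362]
ee_rot: [0.242, 0.97, 0.006, -0.037]
ft_force: [-0.2, -0.8, -0.4]
finger_gap: 0.726
```

```bash
python3 -c "
from h import *
go('pad',.12,ang=110,xy=None);print(R.from_quat(read_state()['ee_rot']).as_matrix()[:,2])
s=capture('side')
crop(s,245,180,65,60,10,'c12')"
```

```text
t50.1 pos [ 0.6702 -0.1185  0.1362] yang 62.0 tilt 4.32 q6 -1.43 gap 62.0mm F [-0.2 -0.8 -0.4]
turn units -7.99, then tool shift units [6.18 8.45 1.43]
[-0.06914096  0.03009419 -0.99715288]
```

View pics/c12.png

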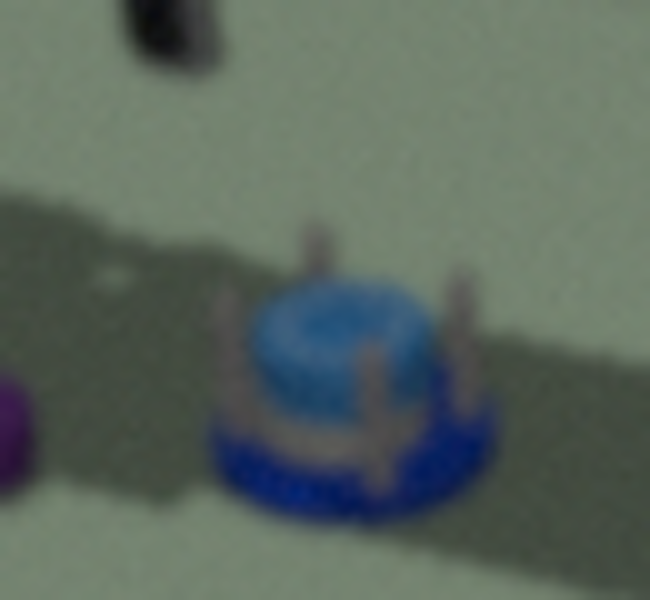

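Blue blank sits flat on the spacer between the rods, released. On to the amber blank on the pad, turning on the way.

Emit:
move_arm --targets "1 0.11 0 -1;1 0.21 0 -1;1 0.33 0 -1;1 0.45 0 -1;0.95 0.55 0 -1;0.9 0.65 0 -1;0.82 0.74 0 -1;0.74 0.82 0 -0.8;0.65 0.9 0 0;0.2 0.3 0 0;0 0 0 0"

```text
time_s: 51.52
position: [0.4438, 0.0269, 0.1416]
ee_rot: [-0.177, 0.983, 0.027, -0.044]
ft_force: [0.4, -0.4, -0.8]
finger_gap: 0.725
```

```bash
python3 -c "
from h import *
c=capture('top')
m=cv2.inRange(cv2.cvtColor(c['image'],cv2.COLOR_RGB2HSV),(8,120,90),(25,255,255));m[:250]=0;m[330:]=0
ys,xs=np.nonzero(m);print(len(xs),xs.mean() if len(xs) else 0,ys.mean() if len(xs) else 0)
print('amber',px(c,(318.7,284.5),.021))
go(xy=(.454,.0275),z=.06,ang=108);print(R.from_quat(read_state()['ee_rot']).as_matrix()[:,2])"
```

```text
4 466.0 288.0
amber [0.45301913 0.02684786 0.021     ]
t51.6 pos [0.4441 0.0267 0.1416] yang 110.2 tilt 5.92 q6 -2.14 gap 61.7mm F [-0.4 -0.1  0.7]
turn units 0.36, then tool shift units [-0.65 -0.31  3.21]
[-0.09602461  0.03781049 -0.99466057]
```

Emit:
move_arm --targets "-1 0.36 0 0;-1 0.36 0 0;0 0 0 0;1 -0.36 0 0;1 -0.36 0 0;0 0 0 0;-1 0.36 0 0;-1 0.36 0 0;0 0 0 0;1 -0.36 0 0;1 -0.36 0 0;0 0 0 0;-1 0.36 0 0;-1 0.36 0 0;0 0 0 0;1 -0.36 0 0;1 -0.36 0 0;0 0 0 0"

```text
time_s: 53.82
position: [0.4478, 0.0218, 0.1399]
ee_rot: [-0.173, 0.984, 0.026, -0.044]
ft_force: [-0.1, -0.0, 0.3]
finger_gap: 0.724
```

```bash
python3 -c "
from h import *
go(xy=(.454,.0275),z=.06,ang=108);print(R.from_quat(read_state()['ee_rot']).as_matrix()[:,2])"
```

```text
t53.8 pos [0.4478 0.0218 0.1399] yang 109.8 tilt 5.90 q6 -2.14 gap 61.8mm F [-0.1 -0.   0.3]
turn units 0.30, then tool shift units [-0.56 -0.07  3.16]
[-0.09614509  0.03648111 -0.99469857]
```

Emit:
move_arm --targets "0 0 0 1;-0.3 0 0.9 0;-0.26 -0.07 0.9 0;0 0 0 0;0 0 0.6 0;0 0 0.2 0;0 0 0 0"

```text
time_s: 54.7
position: [0.4588, 0.0264, 0.0742]
ee_rot: [-0.119, 0.992, 0.023, -0.043]
ft_force: [0.1, -0.0, 0.3]
finger_gap: 0.729
```

```bash
python3 -c "
from h import *
go(xy=(.4543,.0265),z=.05);print(R.from_quat(read_state()['ee_rot']).as_matrix()[:,2])"
```

```text
t54.7 pos [0.4588 0.0264 0.0742] yang 103.6 tilt 5.57 q6 -2.02 gap 62.3mm F [ 0.1 -0.   0.3]
turn units 0.00, then tool shift units [ 0.1  -0.01  0.98]
[-0.0901545   0.03613142 -0.99527217]
```

Emit:
move_arm --targets "0.08 -0.01 0.4 0;0 0 0.5 0;0 0 0 0"

```text
time_s: 55.08
position: [0.4548, 0.0264, 0.0509]
ee_rot: [-0.119, 0.992, 0.023, -0.042]
ft_force: [-0.5, -0.3, 0.0]
finger_gap: 0.729
```

```bash
python3 -c "
from h import *
go(xy=(.4543,.0265),z=.028)"
```

```text
t55.1 pos [0.4548 0.0264 0.0509] yang 103.6 tilt 5.52 q6 -2.02 gap 62.3mm F [-0.5 -0.3  0. ]
turn units 0.00, then tool shift units [-0.05 -0.04  0.91]
```

Emit:
move_arm --targets "-0.06 -0.03 0.4 0;0 0 0.4 0;0 0 0.06 0;0 0 0 0"

```text
time_s: 55.58
position: [0.4546, 0.0268, 0.0276]
ee_rot: [-0.119, 0.992, 0.023, -0.042]
ft_force: [0.8, -0.2, -0.3]
finger_gap: 0.727
```

```bash
python3 -c "
from h import *
go(xy=(.4543,.0265),z=.028)"
```

```text
t55.6 pos [0.4546 0.0268 0.0276] yang 103.6 tilt 5.53 q6 -2.02 gap 62.1mm F [ 0.8 -0.2 -0.3]
turn units 0.00, then tool shift units [ 0.01 -0.01 -0.02]
```

Emit:
move_arm --targets "0 0 0 0;0 0 0 0;0 0 0 0;0 0 0 0;0 0 0 0" --grip 40

```text
time_s: 56.2
position: [0.4551, 0.0267, 0.0283]
ee_rot: [-0.119, 0.992, 0.023, -0.041]
ft_force: [0.4, 0.4, -1.1]
finger_gap: 0.518
```

Emit:
move_arm --targets "-0.05 0 -0.4 0;-0.1 0 -1 0;-0.1 0 -1 0;-0.1 0 -1 0;0 0 0 0"

```text
time_s: 56.82
position: [0.472, 0.0257, 0.1166]
ee_rot: [-0.119, 0.992, 0.023, -0.041]
ft_force: [0.6, -0.2, -0.5]
finger_gap: 0.513
```

```bash
python3 -c "
from h import *
go('yh',.12,ang=103.6);print(R.from_quat(read_state()['ee_rot']).as_matrix()[:,2])"
```

```text
t56.8 pos [0.472  0.0257 0.1166] yang 103.6 tilt 5.38 q6 -2.01 gap 43.8mm F [ 0.6 -0.2 -0.5]
turn units -0.00, then tool shift units [  3.79 -11.36  -0.47]
[-0.08673605  0.03547416 -0.99559954]
```

Emit:
move_arm --targets "0.33 -1 -0.04 0;0.33 -1 -0.04 0;0.33 -1 -0.04 0;0 0 0 0;0.33 -1 -0.04 0;0.33 -1 -0.04 0;0.33 -1 -0.04 0;0 0 0 0;0.33 -1 -0.04 0;0.33 -1 -0.04 0;0.33 -1 -0.04 0;0 0 0 0;0.33 -0.8 -0.04 0;0.2 -0.6 0 0;0 0 0 0"

```text
time_s: 58.7
position: [0.4443, -0.2409, 0.1077]
ee_rot: [-0.124, 0.991, 0.03, -0.048]
ft_force: [-0.2, -0.4, -0.6]
finger_gap: 0.514
```

```bash
python3 -c "
from h import *
go(xy=(.4492,-.2735),z=.07);print(R.from_quat(read_state()['ee_rot']).as_matrix()[:,2])"
```

```text
t58.7 pos [ 0.4443 -0.2409  0.1077] yang 104.1 tilt 6.47 q6 -2.51 gap 43.9mm F [-0.2 -0.4 -0.6]
turn units 0.00, then tool shift units [ 0.01 -1.42  1.42]
[-0.10172848  0.04828966 -0.99363948]
```

Emit:
move_arm --targets "0 -0.7 0 0;0 -0.62 0.3 0;0 0 0.4 0;0 0 0 0"

```text
time_s: 59.2
position: [0.4509, -0.2736, 0.0859]
ee_rot: [-0.124, 0.991, 0.031, -0.048]
ft_force: [0.3, -0.4, -1.5]
finger_gap: 0.516
```

```bash
python3 -c "
from h import *
go(xy=(.4492,-.2737),z=.064);print(R.from_quat(read_state()['ee_rot']).as_matrix()[:,2])"
```

```text
t59.2 pos [ 0.4509 -0.2736  0.0859] yang 104.1 tilt 6.53 q6 -2.55 gap 44.1mm F [ 0.3 -0.4 -1.5]
turn units 0.00, then tool shift units [-0.01 -0.05  0.88]
[-0.10250578  0.0494447  -0.99350279]
```

Emit:
move_arm --targets "-0.05 -0.02 0.4 0;0 0 0.3 0;0 0 0 0"

```text
time_s: 59.58
position: [0.4501, -0.2719, 0.0667]
ee_rot: [-0.125, 0.991, 0.031, -0.048]
ft_force: [0.7, -0.4, -0.3]
finger_gap: 0.515
```

```bash
python3 -c "
from h import *
go(xy=(.4502,-.2732),z=.0306)
s=capture('side');p=read_state()['position']
h=cv2.cvtColor(s['image'],cv2.COLOR_RGB2HSV)
m=cv2.inRange(h,(5,130,70),(18,255,255));m[:140]=0;m[215:]=0;m[:,:325]=0;m[:,400:]=0
ys,xs=np.nonzero(m);print(len(xs),xs.min(),xs.max(),ys.min(),ys.max())
q=p+[-.0022,.0002,-.0146];print('expected edges x',proj(s,[q+[.023,0,0],q-[.023,0,0]]))
"
```

```text
t59.6 pos [ 0.4501 -0.2719  0.0667] yang 104.2 tilt 6.60 q6 -2.55 gap 44.0mm F [ 0.7 -0.4 -0.3]
turn units 0.00, then tool shift units [-0.12 -0.16  1.43]
66 354 368 173 184
expected edges x [[352.91955458 178.88724764]
 [369.65800948 179.24773692]]
```

Amber blank is seen at x 354–368, against 353–370 expected, so it's centred. Inserting.

Emit:
move_arm --targets "-0.06 -0.09 0.4 0;-0.03 -0.03 0.4 0;-0.03 -0.03 0.3 0;0 0 0 0"

```text
time_s: 60.12
position: [0.4514, -0.2737, 0.0373]
ee_rot: [-0.125, 0.991, 0.031, -0.048]
ft_force: [0.0, 0.2, -1.4]
finger_gap: 0.518
```

```bash
python3 -c "
from h import *
go(xy=(.4502,-.2732),z=.0306)"
```

```text
t60.1 pos [ 0.4514 -0.2737  0.0373] yang 104.2 tilt 6.55 q6 -2.54 gap 44.3mm F [ 0.   0.2 -1.4]
turn units 0.00, then tool shift units [0.02 0.01 0.27]
```

Emit:
move_arm --targets "0.02 0 0.16 0;0 0 0.1 0;0 0 0 0"

```text
time_s: 60.5
position: [0.4505, -0.2738, 0.0317]
ee_rot: [-0.125, 0.991, 0.031, -0.048]
ft_force: [0.1, 1.8, 0.0]
finger_gap: 0.512
```

Emit:
move_arm --targets "0 0 0.1 0;0 0 0.1 0;0 0 0 0"

```text
time_s: 60.88
position: [0.451, -0.2742, 0.0321]
ee_rot: [-0.125, 0.99, 0.031, -0.049]
ft_force: [0.1, 0.5, -0.7]
finger_gap: 0.517
```

Emit:
move_arm --targets "0 0 0.15 0;0 0 0.15 0"

```text
time_s: 61.12
position: [0.4514, -0.2746, 0.0311]
ee_rot: [-0.125, 0.99, 0.032, -0.05]
ft_force: [-12.0, 11.6, 37.8]
finger_gap: 0.515
```

Emit:
move_arm --targets "0 0 0 0;0 0 0 0;0 0 0 0;0 0 0 0;-0.05 0 -0.5 0;-0.1 0 -1 0;-0.1 0.05 -1 0;-0.1 0.05 -1 0;0 0 0 0" --grip 62

```text
time_s: 62.25
position: [0.4699, -0.275, 0.1216]
ee_rot: [-0.125, 0.99, 0.032, -0.05]
ft_force: [0.2, -0.3, -0.4]
finger_gap: 0.723
```

```bash
python3 -c "
from h import *
go('ring',.13);print(R.from_quat(read_state()['ee_rot']).as_matrix()[:,2])"
```

```text
t62.2 pos [ 0.4699 -0.275   0.1216] yang 104.2 tilt 6.73 q6 -2.53 gap 61.7mm F [ 0.2 -0.3 -0.4]
turn units 7.04, then tool shift units [ 1.42 17.11 -0.26]
[-0.10595866  0.05009113 -0.99310807]
```

Emit:
move_arm --targets "-0.72 0.96 0 1;-0.62 1 0 1;-0.47 1 0 1;0 0 0 0;-0.34 1 -0.05 1;-0.23 1 -0.05 1;-0.12 1 -0.05 1;0 0 0 0;0 1 -0.05 1;0.08 1 -0.05 0;0.08 1 -0.05 0;0 0 0 0;0.08 1 -0.05 0;0.08 1 -0.05 0;0.08 1 -0.05 0;0 0 0 0"

```text
time_s: 64.25
position: [0.5908, 0.0048, 0.124]
ee_rot: [0.247, 0.967, 0.01, -0.065]
ft_force: [-0.2, -1.2, -0.3]
finger_gap: 0.724
```

```bash
python3 -c "
from h import *
go('ring',.1,ang=62);print(R.from_quat(read_state()['ee_rot']).as_matrix()[:,2])"
```

```text
t64.2 pos [0.5908 0.0048 0.124 ] yang 61.4 tilt 7.50 q6 -1.28 gap 61.9mm F [-0.2 -1.2 -0.3]
turn units -0.09, then tool shift units [0.34 4.96 0.95]
[-0.12044506  0.05043987 -0.99143775]
```

Emit:
move_arm --targets "0.07 1 0 0;0.07 1 0 0;0.07 1 0 0;0 0 0 0;0.07 1 0.3 0;0.06 0.6 0.4 0;0 0 0 0"

```text
time_s: 65.12
position: [0.6369, 0.1082, 0.1038]
ee_rot: [0.248, 0.967, 0.008, -0.066]
ft_force: [0.3, 0.3, -0.2]
finger_gap: 0.728
```

```bash
python3 -c "
from h import *
go(xy=(.6407,.1192),z=.055);print(R.from_quat(read_state()['ee_rot']).as_matrix()[:,2])"
```

```text
t65.1 pos [0.6369 0.1082 0.1038] yang 61.3 tilt 7.61 q6 -1.11 gap 62.2mm F [ 0.3  0.3 -0.2]
turn units 0.00, then tool shift units [-0.18  0.49  1.94]
[-0.1235723   0.04758139 -0.99119418]
```

Emit:
move_arm --targets "-0.18 0.48 0.5 0;0 0 0.7 0;0 0 0.5 0;0 0 0 0"

```text
time_s: 65.62
position: [0.6403, 0.1163, 0.0587]
ee_rot: [0.248, 0.966, 0.007, -0.066]
ft_force: [0.4, 0.7, 0.2]
finger_gap: 0.725
```

```bash
python3 -c "
from h import *
go(xy=(.6408,.1188),z=.023);print(R.from_quat(read_state()['ee_rot']).as_matrix()[:,2])"
```

```text
t65.6 pos [0.6403 0.1163 0.0587] yang 61.3 tilt 7.67 q6 -1.10 gap 61.9mm F [0.4 0.7 0.2]
turn units 0.00, then tool shift units [-0.16  0.13  1.42]
[-0.12509353  0.04634144 -0.9910621 ]
```

Emit:
move_arm --targets "-0.16 0.13 0.4 0;0 0 0.5 0;0 0 0.35 0;0 0 0 0"

```text
time_s: 66.12
position: [0.6417, 0.1182, 0.0255]
ee_rot: [0.249, 0.966, 0.007, -0.066]
ft_force: [-0.2, 0.1, 1.1]
finger_gap: 0.725
```

```bash
python3 -c "
from h import *
go(xy=(.6408,.1188),z=.023)"
```

```text
t66.1 pos [0.6417 0.1182 0.0255] yang 61.2 tilt 7.62 q6 -1.10 gap 61.9mm F [-0.2  0.1  1.1]
turn units 0.00, then tool shift units [0.03 0.01 0.11]
```

Emit:
move_arm --targets "0.03 0.01 0.11 0;0 0 0 0;0 0 0 0;0 0 0 0;0 0 0 0;0 0 0 0" --grip 40

```text
time_s: 66.88
position: [0.642, 0.1191, 0.0242]
ee_rot: [0.249, 0.966, 0.007, -0.065]
ft_force: [0.2, 0.6, -0.7]
finger_gap: 0.503
```

Emit:
move_arm --targets "-0.06 0 -0.5 0;-0.12 0 -1 0;-0.12 0 -1 0;-0.12 0 -1 0;-0.1 0 -0.7 0;0 0 0 0"

```text
time_s: 67.62
position: [0.6676, 0.1073, 0.1328]
ee_rot: [0.249, 0.966, 0.007, -0.064]
ft_force: [-0.4, 0.9, -1.8]
finger_gap: 0.506
```

```bash
python3 -c "
from h import *
go('bh',.13,ang=61.5);print(R.from_quat(read_state()['ee_rot']).as_matrix()[:,2])
c=capture('top')
h=cv2.cvtColor(c['image'],cv2.COLOR_RGB2HSV)
for n,lo,hi,(x,y),z in [('amber',(5,110,90),(25,255,255),(430,258),.024),('bluelens',(92,60,100),(104,255,255),(352,164),.038),('base y',(22,100,90),(35,255,255),(430,258),.008),('base b',(108,120,60),(130,255,255),(352,164),.008)]:
  m=cv2.inRange(h[y:y+60,x:x+60],lo,hi);n_,l,st,ce=cv2.connectedComponentsWithStats(m);k=1+st[1:,4].argmax()
  pts=np.argwhere(l==k)[:,::-1].astype(np.int32);e=cv2.fitEllipse(cv2.convexHull(pts));print(n,st[k],np.round(e[0],1),np.round(e[1],1),px(c,(e[0][0]+x,e[0][1]+y),z)[:2])
"
```

```text
t67.6 pos [0.6676 0.1073 0.1328] yang 61.2 tilt 7.38 q6 -1.11 gap 43.2mm F [-0.4  0.9 -1.8]
turn units -0.05, then tool shift units [-3.76 -7.98 -0.24]
[-0.1197851   0.04622439 -0.99172316]
amber [ 19  16  25  25 359] [30.6 28.3] [23.1 24.4] [ 0.44987821 -0.27268879]
bluelens [ 21  15  22  23 357] [30.9 26.4] [21.  21.5] [ 0.65536679 -0.11122813]
base y [ 12  13  35  35 496] [29.  29.8] [33.6 35. ] [ 0.44824424 -0.27344168]
base b [ 14  16  33  31 340] [29.8 30.6] [30.9 32.4] [ 0.65451013 -0.11253897]
```

Emit:
move_arm --targets "-0.47 -1 0 0;-0.47 -1 0 0;-0.47 -1 0 0;0 0 0 0;-0.47 -1 0 0;-0.47 -1 0 0;-0.47 -1 0 0;0 0 0 0;-0.47 -1 0 0;-0.35 -0.6 0 0;0 0 0 0"

```text
time_s: 69.05
position: [0.6475, -0.0976, 0.1105]
ee_rot: [0.244, 0.967, 0.008, -0.076]
ft_force: [-0.0, 0.6, -0.4]
finger_gap: 0.5
```

```bash
python3 -c "
from h import *
go(xy=(.658,-.113),z=.095,ang=62);print(R.from_quat(read_state()['ee_rot']).as_matrix()[:,2])"
```

```text
t69.0 pos [ 0.6475 -0.0976  0.1105] yang 61.7 tilt 8.72 q6 -1.40 gap 42.7mm F [-0.   0.6 -0.4]
turn units -0.05, then tool shift units [-0.75 -0.34  0.52]
[-0.14200784  0.05306671 -0.98844206]
```

Emit:
move_arm --targets "-0.4 -0.17 0.1 0;-0.35 -0.15 0.2 0;0 0 0.1 0;0 0 0 0"

```text
time_s: 69.55
position: [0.6596, -0.1114, 0.0964]
ee_rot: [0.243, 0.967, 0.009, -0.076]
ft_force: [-0.1, 0.6, 0.2]
finger_gap: 0.502
```

```bash
python3 -c "
from h import *
go(xy=(.6585,-.1132),z=.08)
s=capture('side')
crop(s,245,170,65,60,10,'c13')
f=lambda P:np.round((proj(s,P)-[245,170]+.5)*10).tolist()
A=np.radians(np.array([40,140,220,320])+152)
print(f([(.655+.0295*np.cos(a),-.113+.0295*np.sin(a),.052) for a in A]))
q=read_state()['position']+[-.0037,.0006,-.0182];print('ring mid',f([q,q+[.023,0,0],q-[.023,0,0]]))
"
```

```text
t69.5 pos [ 0.6596 -0.1114  0.0964] yang 61.8 tilt 8.78 q6 -1.42 gap 42.9mm F [-0.1  0.6  0.2]
turn units 0.00, then tool shift units [-0.09 -0.07  0.65]
[[459.0, 373.0], [314.0, 326.0], [224.0, 393.0], [370.0, 443.0]]
ring mid [[330.0, 297.0], [238.0, 295.0], [422.0, 299.0]]
```

View pics/c13.png

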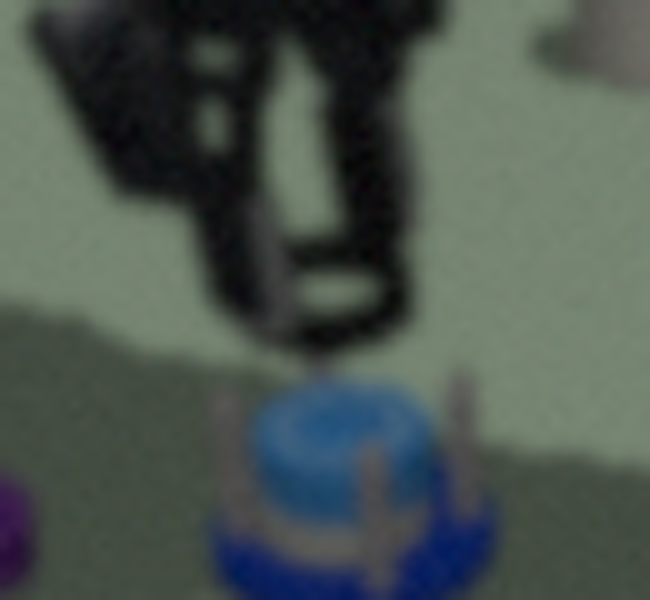

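Ring is held nearly level above the stack. Its right edge is at 408 against 422 predicted, so it sits about 2–3 mm towards +x. I'll bias −x by about 2 mm and descend slowly.

```bash
python3 -c "
from h import *
go(xy=(.6563,-.1132),z=.078)"
```

```text
t69.6 pos [ 0.6596 -0.1114  0.0966] yang 61.8 tilt 8.77 q6 -1.42 gap 42.7mm F [0.3 0.1 0. ]
turn units 0.00, then tool shift units [-0.03 -0.11  0.75]
```

Emit:
move_arm --targets "0 -0.08 0.35 0;0 0 0.3 0;0 0 0 0"

```text
time_s: 69.97
position: [0.6558, -0.112, 0.0794]
ee_rot: [0.243, 0.967, 0.009, -0.076]
ft_force: [-0.3, -0.5, 0.1]
finger_gap: 0.497
```

```bash
python3 -c "
from h import *
go(xy=(.6563,-.1132),z=.064)
s=capture('side');g=s['image'].max(2)
q=read_state()['position']+[-.0037,.0006,-.0182];print('ring',proj(s,[q,q+[.023,0,0],q-[.023,0,0]]),'holder c',proj(s,[(.655,-.113,q[2])]))
for r in range(196,208):print(r,g[r,262:296].tolist())
"
```

```text
t70.0 pos [ 0.6558 -0.112   0.0794] yang 61.9 tilt 8.80 q6 -1.42 gap 42.4mm F [-0.3 -0.5  0.1]
turn units 0.00, then tool shift units [-0.13 -0.02  0.6 ]
ring [[279.38986214 204.90701307]
 [270.29652774 204.69506746]
 [288.51823836 205.12174034]] holder c [[278.41796311 204.56236838]]
196 [78, 71, 65, 55, 31, 18, 19, 19, 21, 30, 44, 63, 84, 105, 125, 131, 128, 114, 85, 46, 27, 17, 8, 19, 29, 58, 92, 117, 130, 132, 131, 133, 132, 132]
197 [109, 106, 103, 86, 56, 27, 18, 15, 22, 34, 52, 65, 78, 98, 117, 124, 119, 110, 89, 52, 19, 13, 15, 20, 29, 54, 91, 117, 130, 132, 132, 133, 132, 133]
198 [126, 127, 121, 105, 72, 35, 19, 16, 16, 36, 49, 62, 74, 88, 103, 100, 96, 92, 71, 47, 16, 16, 20, 12, 30, 63, 95, 118, 129, 131, 134, 133, 133, 134]
199 [132, 131, 129, 114, 82, 43, 22, 20, 21, 28, 49, 62, 66, 70, 72, 65, 62, 57, 46, 29, 14, 6, 18, 23, 44, 75, 104, 123, 129, 130, 132, 133, 133, 133]
200 [132, 132, 130, 117, 90, 55, 23, 17, 19, 24, 45, 58, 61, 53, 42, 35, 28, 26, 24, 16, 16, 9, 14, 18, 47, 83, 112, 127, 129, 132, 134, 133, 132, 131]
201 [133, 132, 131, 126, 102, 64, 30, 21, 21, 26,
[... 319 characters left out ...]
59, 46, 51, 69, 83, 90, 88, 83, 69, 51, 34, 27, 54, 91, 120, 130, 131, 131, 133, 132, 134]
204 [124, 122, 121, 122, 114, 85, 47, 18, 24, 15, 31, 47, 61, 62, 60, 70, 91, 108, 114, 114, 106, 94, 73, 46, 28, 48, 87, 117, 130, 132, 131, 131, 132, 131]
205 [103, 103, 104, 107, 110, 91, 52, 29, 20, 19, 25, 43, 57, 62, 65, 71, 94, 113, 116, 113, 104, 85, 67, 44, 25, 44, 83, 117, 128, 130, 129, 133, 134, 131]
206 [84, 85, 87, 92, 93, 83, 58, 39, 24, 27, 27, 38, 55, 61, 60, 63, 76, 88, 92, 88, 77, 58, 39, 23, 17, 50, 85, 114, 120, 121, 127, 130, 130, 132]
207 [75, 79, 78, 80, 84, 79, 66, 53, 45, 39, 38, 43, 57, 61, 56, 45, 51, 54, 55, 52, 43, 28, 21, 22, 34, 62, 93, 110, 110, 110, 117, 128, 132, 132]
```

```bash
python3 -c "
from h import *
go(xy=(.656,-.112),z=.0625)"
```

```text
t70.0 pos [ 0.656  -0.1121  0.0798] yang 61.9 tilt 8.76 q6 -1.42 gap 42.6mm F [ 0.1 -0.2 -0.2]
turn units 0.00, then tool shift units [-0.1   0.02  0.68]
```

Emit:
move_arm --targets "-0.08 0 0.25 0;-0.03 0 0.2 0;0 0 0 0"

```text
time_s: 70.4
position: [0.6571, -0.1129, 0.0677]
ee_rot: [0.243, 0.967, 0.009, -0.076]
ft_force: [-0.2, -0.1, -0.4]
finger_gap: 0.501
```

```bash
python3 -c "
from h import *
go(xy=(.656,-.112),z=.0625)"
```

```text
t70.4 pos [ 0.6571 -0.1129  0.0677] yang 61.9 tilt 8.73 q6 -1.42 gap 42.8mm F [-0.2 -0.1 -0.4]
turn units 0.00, then tool shift units [0.02 0.01 0.21]
```

Emit:
move_arm --targets "0.02 0.02 0.15 0;0 0 0.1 0;0 0 0 0"

```text
time_s: 70.78
position: [0.6563, -0.1119, 0.0622]
ee_rot: [0.243, 0.967, 0.009, -0.075]
ft_force: [-0.2, 0.3, -0.1]
finger_gap: 0.5
```

Emit:
move_arm --targets "0 0 0.1 0;0 0 0.1 0;0 0 0 0"

```text
time_s: 71.15
position: [0.6568, -0.112, 0.0626]
ee_rot: [0.243, 0.967, 0.008, -0.075]
ft_force: [-0.8, -0.4, -0.6]
finger_gap: 0.499
```

Emit:
move_arm --targets "0 0 0.14 0;0 0 0.1 0"

```text
time_s: 71.4
position: [0.6572, -0.1121, 0.0619]
ee_rot: [0.243, 0.967, 0.008, -0.075]
ft_force: [-6.3, 1.8, 14.0]
finger_gap: 0.5
```

Emit:
move_arm --targets "0 0 0 0;0 0 0 0;0 0 0 0;0 0 0 0;-0.06 0 -0.5 0;-0.14 0 -1 0;-0.14 0 -1 0;-0.14 0 -1 0;-0.14 0 -1 0;0 0 0 0" --grip 62

```text
time_s: 72.65
position: [0.6885, -0.1261, 0.1765]
ee_rot: [0.243, 0.967, 0.008, -0.074]
ft_force: [-0.1, -0.1, 0.3]
finger_gap: 0.728
```

Emit:
move_arm --targets "0 1 0 0;0 1 0 0;0 1 0 0;0 1 0 0;0 1 0 0;0 1 0 0;0 1 0 0;0 1 0 0;0 0 0 0"

```text
time_s: 73.78
position: [0.7865, 0.0679, 0.1662]
ee_rot: [0.241, 0.967, 0.008, -0.078]
ft_force: [-0.3, -0.7, -0.3]
finger_gap: 0.725
```

```bash
python3 -c "
from h import *
go('bh')
c=capture('top');s=capture('side')
im=c['image'];S=s['image']
r=lambda a:cv2.resize(a[:,:,::-1],(300,300),interpolation=cv2.INTER_CUBIC)
t=[im[164:224,352:412],im[258:318,430:490],S[190:240,255:305],S[165:215,335:385]]
g=np.vstack([np.hstack([r(t[0]),r(t[1])]),np.hstack([r(t[2]),r(t[3])])])
cv2.imwrite('pics/c14.png',g)
for n,uv,z in [('bottle',(513,212),.05)]:pass
"
```

```text
t73.8 pos [0.7865 0.0679 0.1662] yang 62.2 tilt 8.94 q6 -1.16 gap 61.9mm F [-0.3 -0.7 -0.3]
turn units 0.03, then tool shift units [ 1.2  -8.86  0.38]
```

View pics/c14.png

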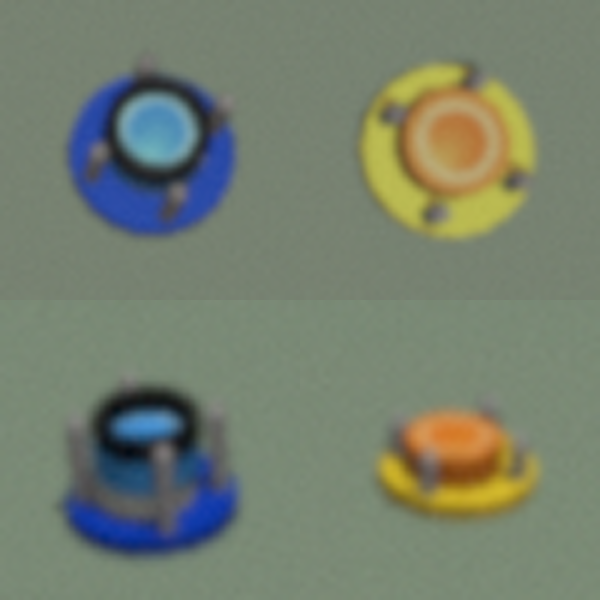

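Both pictures show spacer, blue blank and ring level in the blue holder, and the amber blank flat in the yellow one. A last numeric check of the bystanders, then I'll hand in.

```bash
python3 -c "
from h import *
from rig import job_done
a=cv2.imread('pics/side0.png')[:,:,::-1];b=capture('side')['image']
for n,(x,y,w,h) in dict(bin=(210,345,90,85),bottle=(295,140,30,45),sd=(183,232,80,26)).items():
  A=a[y:y+h,x:x+w].astype(int);B=b[y:y+h,x:x+w].astype(int);print(n,np.abs(A-B).mean().round(2),np.abs(A-B).max())
print(read_state()['ft_force']);print(job_done())"
```

```text
bin 8.81 22
bottle 10.63 18
sd 25.28 60
[ 0.50382921 -0.11064074  0.0244646 ]
the job is handed in; nothing more can be done
None
```

The swap is finished and handed in at about 74 s. The amber blank rested on the farthest grey pad, where I let go of it, and now sits in the low yellow holder. The blue holder has the white spacer, then the blue blank, then the black ring, all released.

**Last pictures (top and side):** every part looks flat and between the rods, and the arm was clear of everything with no force on the wrist.

**Bystanders:** in the side picture the bin and bottle match their start within a small, even brightness change. The screwdriver comparison changed more (mean 25, max 60). I put that down to the arm's shadow and did not check it separately; the tool stayed more than 0.1 m above that spot.

**Other things that were not ideal:**
- **Tilt:** the tool tilt drifted from 0° to about 9° over the job, and I couldn't correct it.
- **Landing:** the blue blank went in about 3.5° off level and landed edge first, so I pressed it level. I did the same, more gently, with the amber blank and the ring.
- **Force:** the highest vertical reading was 39.8 N, while seating the blue blank through the fingers. The total there was about 45 N including the sideways part, well under the 120 N wrist limit. The 40 N limit is for the arm or gripper body, which did not press on anything.

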